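# Lay out the microscope kit on its mat

### The job

Lay out the microscope kit on the mat: put the small specimen pot upright in the open canister and close the canister with its lid, fully seated and turned so that the lid's grip bar lines up with the two ears on the canister. Stand the eyepiece in the middle of the top of the slide box, the dropper bottle on the printed ring between the canister and the slide box, and the objective lens on the ring in front of the slide box (on the robot's side), each upright as it stands now and centred on its ring. Leave the beaker where it is.

Things in the scene. Friction and masses are not known exactly. Their poses are not given: they have to be found in the camera images.
- mat: Dark rubber mat, fixed, 240 (x) x 320 (y) x 3 thick. Origin: centre of its underside, on the bench; z up, x away from the robot, y to its left, turned at most 12 degrees. White printed rings, 50 across, at (x 30, y 0), the middle one, and at (-75, 100) and (-75, -100), in front of the canister and the slide box, which stand at (30, 100) and (30, -100), either way round. One front ring stays empty.
- canister: Open aluminium canister bottom (round cup), fixed on the mat: outside diameter 70, narrowing to 66 at the rim, wall 3, height 34, inner floor 4 above its underside. Origin: centre of its underside (on the mat's top), z up. Two square ears, 14 wide, stick out opposite one another along its +x and -x axes to 52 from the centre, 7 to 17 above the underside.
- slide_box: Closed white plastic slide box, 100 (x) x 85 (y) x 35 high, flat top, small steel clasp on its front face; fixed on the mat, parallel to it. Origin: centre of its underside (on the mat's top), z up; -x is its front, towards the robot. The centre of the ring in front of it lies at x -105, y 0 on its axes.
- lid: Hollow aluminium lid, loose, mouth down, 0.12 kg: diameter 84, 45 high; on top a black grip bar 50 long (along its x), 12 wide (y), 22 high: 67 in all. Origin: centre of underside, z up. The lowest 12 is a skirt of inside diameter 78 that slips over the canister till an inner shoulder (54 across) rests on its rim: then its origin is 22 above the canister's. No latch.
- pot: Small closed specimen pot, 0.05 kg: clear round body with a white cap, diameter 41 and 28 high, and on the cap a white round knob of diameter 18 and 28 high, 56 high in all. Origin at the centre of its underside, z up. Standing in the canister its knob rises to 26 above the canister's rim.
- dropper: Amber glass dropper bottle, 0.07 kg: round body of diameter 32 up to 48 high, shoulder, then black collar and narrow rubber teat to 84 high. Origin at the centre of its underside, z up.
- eyepiece: Microscope eyepiece, 0.09 kg, standing on its bare steel tube (diameter 30, 24 high); above it a black barrel of diameter 40 from 24 to 52, and a rubber eyecup to 58. Origin at the centre of its underside, z up.
- objective: Bare steel objective lens, 0.1 kg, standing nose up: barrel of diameter 26 up to 32 high, then tapering to a nose of diameter 10 at 48 high. Origin at the centre of its underside, z up.
- beaker: Empty open glass beaker, not part of the kit, to be left alone: diameter 60, 70 high. Origin at the centre of its underside.

How it is judged:
By the outcome, as a careful person would: the job done as asked, in the order asked, and still so for the second after the job is handed in, with the robot touching nothing.
It also fails if it takes over 141 s, if anything falls off the work surface, if the arm or the gripper's body presses on something with over 40 N, if the wrist force passes 120 N, or if a joint passes its speed limit or range.

### The arm

A 6-joint arm with a two-finger parallel gripper is mounted at the origin on the work surface. World frame = base frame: x ahead of the robot, y to its left, z up, the work surface at z = 0. Lengths are in m, angles in rad, forces in N, time in s.
With the tool pointing down it reaches from about 0.325 to 0.775 m from the base axis. Payload 5.5 kg.
Tool frame: the origin (TCP) lies midway between the tips of the shut fingers; the grasp point (between the pads) lies 19 mm behind it (robot.grip_depth is the distance from the TCP to the grasp point, in m); z points along the fingers, y is the line along which they close (so a half turn about z gives the same grasp; the last joint's range is limited). The gripper opens to 85 mm and grips with 20 to 120 N. Pads are 22 mm wide; open, the fingers measure 114 mm over their backs; the gripper's body (76 mm by 85 mm) begins 54 mm behind the grasp point. The pads swing forward as they close: fully open they stand 13 mm farther back than shut.
Start: joints at [1.206, 0.091, 1.231, -0, 1.82, -0.057], TCP at [0.182, 0.572, 0.231] pointing down, gripper open.
Joint ranges: [-2.87, 2.87], [-0.86, 2.18], [0.17, 2.46], [-1.51, 4.65], [0.06, 2.69], [-2.65, 2.65]. Speed limits (rad/s): [2.57, 2.57, 3.01, 3.14, 3.14, 3.14].

### API

Orientations are given as [roll, pitch, yaw] about the fixed x, y, z axes, in that order (R = Rz(yaw) Ry(pitch) Rx(roll)).
In Python, from rig import robot gives the robot as it stands.
- The arm moves only by the tool play_rows, never from a script. Its argument "moves" is a list of rows, each an object of numbers: "tx", "ty", "tz": the shift along the world's x, y, z scaled (see below); "ax", "ay", "az": the turn, a rotation vector about the world's x, y, z scaled (see below). A call has 1 to 20 rows; each row is the pose to reach, as a shift and turn from the pose commanded when the call began; what a row does not reach only later rows make up. The controller multiplies each number of a shift by 0.15 m and each number of a turn by 30 degrees. A row lasts 1/12 s, in which the tool goes at most 41.7 mm and 7.16 degrees, less where a joint would pass 70% of its speed; a pose out of reach is approached as far as the arm can. A call with a number of a shift or a turn outside -1 to 1 is refused whole. A call with a gripper value outside its range is refused whole. "hand" is the finger opening in mm, from 0 to 85.4, set as the call begins (left out, the last holds). The fingers move at their own pace and stop on an object; "grip_force" is the grip in N (left out, the last holds). Time passes only in rows, so rows that repeat a pose let the fingers close. It gives the time, the measured TCP pose, the force, the opening and the grip force at its end, in the units of the state.
- robot.get_obs(): the state, without advancing time (a new reading comes with each control period).
- robot.camera(name): name is "scene" or "top" or "wrist"; returns a dict with "color" (384x512x3 uint8, red, green, blue), "z_map" (384x512 float32, m along the optical axis (not along the pixel's ray), 0 where there is no reading), "fx", "fy", "cx", "cy" (pixels), "R" (3x3) and "t" (3): a world point X has camera coordinates R X + t. Camera axes: x right, y down, z forward; pixel columns grow to the right and rows downward; lengths in m; the calibration is good to about 2 mm. The wrist camera is an equidistant fisheye: a pixel r from the principal point sees the ray r / f radians off the axis. A picture is of the moment at which its call begins.
- robot.hand_in(): hands the job in; it is judged then, once.
The state is a dict: "t": time; "joint_pos": joint angles; "qvel": joint speeds; "joint_torque": joint torques, N m; "tcp_pos": TCP position; "eef_rot": TCP orientation; "force": force on the tool from outside, world axes, zero at the start; "torque": the same for the moment, N m; "grip_width": finger opening in m; "grip_force": force on a finger pad.
Only numpy, scipy, OpenCV 4.12 (cv2) and the standard library are available. Lean on these libraries where they do the work, as an engineer would, in place of code of your own. Each camera call takes 0.05 s, during which the arm holds its last target. There are 200 camera calls.

## Working session

There is one attempt and no reset: what is moved stays moved. The work goes in short steps, Python scripts to look and compute and a tool call to move; the robot and the scene stay as the last step left them, time stands still between calls to the robot, and variables do not carry over. Pictures are saved under pics/ and viewed, at most 14 in all, crops included, and the job is handed in when it is done.

Besides the shell and the picture viewer there is one more tool, called after "Request:" as name([rows], argument=value, ...), one row to a line, values as JSON. play_rows: Moves the arm, as the interface text tells. Its arguments: {"type":"object","properties":{"moves":{"type":"array","items":{"type":"object","properties":{"tx":{"type":"number"},"ty":{"type":"number"},"tz":{"type":"number"},"ax":{"type":"number"},"ay":{"type":"number"},"az":{"type":"number"}}}},"hand":{"type":"number"},"grip_force":{"type":"number"}},"required":["moves"]}

```bash
ls; mkdir -p pics; python3 - <<'E'
from rig import robot
import cv2,numpy as np
o=robot.get_obs(); print({k:np.round(v,3) for k,v in o.items()})
for n in ("scene","top"):
    c=robot.camera(n); np.savez(f"pics/{n}0.npz",**c)
    cv2.imwrite(f"pics/{n}0.png",c["color"][:,:,::-1]); print(n,c["fx"],c["fy"],c["cx"],c["cy"],np.round(c["R"],3).tolist(),c["t"])
E
```

```text
pics
{'t': np.float64(0.0), 'joint_pos': array([ 1.206,  0.092,  1.232, -0.   ,  1.82 , -0.057]), 'qvel': array([-0.001,  0.   , -0.001,  0.   , -0.001,  0.001]), 'joint_torque': array([-0.0000e+00, -4.5873e+01, -4.1804e+01,  0.0000e+00,  1.1000e-02,
       -0.0000e+00]), 'tcp_pos': array([0.182, 0.572, 0.23 ]), 'eef_rot': array([-3.14 , -0.   ,  2.834]), 'force': array([ 0.316, -0.76 , -0.017]), 'torque': array([-0.02 ,  0.012, -0.03 ]), 'grip_force': np.float64(0.0), 'grip_width': np.float64(0.085)}
scene 455.4064166819884 455.4064166819884 253.92821860596533 199.73743178624804 [[-0.403, 0.915, -0.004], [0.634, 0.276, -0.723], [-0.66, -0.294, -0.691]] [ 0.218141   -0.30241536  1.55933458]
top 464.41256966826296 464.41256966826296 245.3875247629805 197.22793964938057 [[-0.013, -1.0, 0.004], [-0.997, 0.013, -0.071], [0.071, -0.005, -0.997]] [0.00975203 0.52384715 1.26877827]
```

View pics/top0.png

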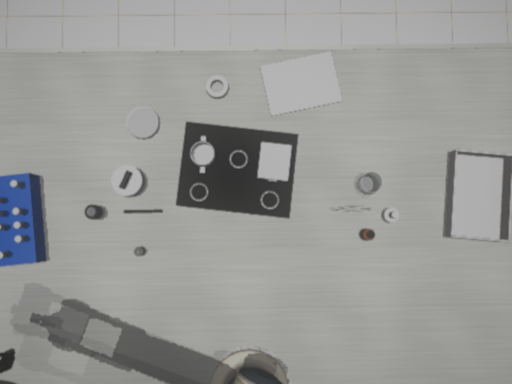

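View pics/scene0.png

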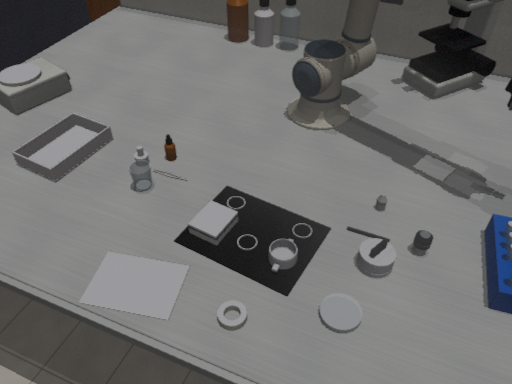

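Top view: canister (203,153), slide box (275,161), lid (127,181) with a diagonal bar, eyepiece (94,211), objective (140,251), dropper (367,234), pot (391,215), beaker (368,184). The front ring for the objective is at (270,200).

```bash
cat > h.py <<'E'
import numpy as np,cv2
def pts(c):
    v,u=np.mgrid[:384,:512]; z=c["z_map"]
    P=np.stack([(u-c["cx"])/c["fx"]*z,(v-c["cy"])/c["fy"]*z,z],-1)
    return (P-c["t"])@c["R"]
def pix2world(c,u,v,h):
    r=np.stack([(np.asarray(u,float)-c["cx"])/c["fx"],(np.asarray(v,float)-c["cy"])/c["fy"],np.ones_like(u,dtype=float)],-1)@c["R"]
    o=-c["R"].T@c["t"]; return o+r*((h-o[2])/r[...,2])[...,None]
E
python3 - <<'E'
from h import *
T=np.load("pics/top0.npz");S=np.load("pics/scene0.npz")
PT=pts(T);PS=pts(S)
# mat from dark pixels
g=cv2.cvtColor(T["color"],cv2.COLOR_RGB2GRAY)
m=(g<60).astype(np.uint8); n,l,st,ce=cv2.connectedComponentsWithStats(m[110:230,160:310])
i=1+np.argmax(st[1:,4]); yy,xx=np.nonzero(l==i)
W=pix2world(T,xx+160,yy+110,0.003)[:,:2].astype(np.float32)
print("mat",cv2.minAreaRect(W),st[i])
for nm,(u,v,w) in dict(can=(203,153,16),box=(275,161,28),lid=(127,181,22),eye=(94,211,14),obj=(140,251,11),drop=(367,234,13),pot=(391,215,12),beak=(368,184,18)).items():
    p=PT[v-w:v+w,u-w:u+w].reshape(-1,3); p=p[np.isfinite(p).all(1)]
    q=p[p[:,2]>0.012]; c0=np.median(q,0)
    a=PS.reshape(-1,3); a=a[(np.hypot(*(a-c0)[:,:2].T)<0.07)&(a[:,2]>0.012)&(a[:,2]<.12)]
    print(nm,"top n",len(q),"med",c0.round(4),"zmax",np.percentile(q[:,2],[50,90,99]).round(4),"min",q.min(0).round(4),"max",q.max(0).round(4),"| scene",len(a),np.median(a,0).round(4) if len(a) else "")
# rings: bright on mat
M=cv2.minAreaRect(W)
for (u,v) in ((238,159),(199,192),(270,200)):
    s=g[v-14:v+14,u-14:u+14]; yy,xx=np.nonzero(s>90); e=cv2.fitEllipse(np.stack([xx+u-14,yy+v-14],1).astype(np.float32))
    k=pix2world(T,[e[0][0]],[e[0][1]],.003)[0]; print("ring",e,k.round(4))
E
```

```text
mat ((0.6064872741699219, 0.041416868567466736), (0.26503536105155945, 0.2308068573474884), 82.53512573242188) [  25   17   93   87 3957]
can top n 228 med [0.6446 0.1187 0.0312] zmax [0.0312 0.0391 0.0434] min [0.4327 0.0097 0.012 ] max [0.6942 0.154  1.3027] | scene 499 [0.6633 0.1208 0.0262]
box top n 1185 med [ 0.6182 -0.0767  0.0386] zmax [0.0386 0.0421 0.2479] min [ 0.4327 -0.1386  0.0126] max [0.6781 0.0097 1.3027] | scene 1297 [ 0.6343 -0.0725  0.0378]
lid top n 834 med [0.5702 0.3205 0.0466] zmax [0.0466 0.0652 1.3027] min [0.4327 0.0097 0.0122] max [0.6146 0.3676 1.3027] | scene 1125 [0.5909 0.3262 0.0448]
eye top n 215 med [0.4869 0.4117 0.0555] zmax [0.0555 0.0619 1.3027] min [0.4327 0.0097 0.0245] max [0.5067 0.4361 1.3027] | scene 331 [0.5013 0.4151 0.0498]
obj top n 91 med [0.3803 0.2929 0.0351] zmax [0.0351 0.0454 1.3027] min [0.3665 0.0097 0.0141] max [0.4327 0.3079 1.3027] | scene 113 [0.3894 0.2964 0.0302]
drop top n 151 med [ 0.4183 -0.3219  0.0531] zmax [0.0531 0.0838 1.3027] min [ 0.4014 -0.3441  0.0126] max [0.4327 0.0097 1.3027] | scene 203 [ 0.427  -0.3236  0.0461]
pot top n 197 med [ 0.4688 -0.392   0.0295] zmax [0.0295 0.0562 0.1129] min [ 0.4327 -0.4168  0.0127] max [0.4885 0.0097 1.3027] | scene 173 [ 0.4752 -0.3908  0.0301]
beak top n 310 med [ 0.5594 -0.3475  0.052 ] zmax [0.052  0.0707 1.3027] min [ 0.4327 -0.363   0.012 ] max [0.5864 0.0097 1.3027] | scene 531 [ 0.5644 -0.3307  0.0514]
ring ((238.1407012939453, 158.6519775390625), (16.830307006835938, 16.90730857849121), 136.98678588867188) [0.6344 0.0218 0.003 ]
ring ((198.44924926757812, 191.6151123046875), (16.921361923217773, 17.290592193603516), 53.12748336791992) [0.5425 0.1343 0.003 ]
ring ((269.3606872558594, 199.5902862548828), (17.019760131835938, 17.082101821899414), 4.706300258636475) [ 0.5175 -0.0644  0.003 ]
```

```bash
python3 - <<'E'
from h import *
T=np.load("pics/top0.npz")
c=T["color"][:,:,::-1]
a=cv2.resize(c[110:265,75:307],None,fx=3.4,fy=3.4,interpolation=cv2.INTER_CUBIC); cv2.imwrite("pics/a.png",a)
E
```

```text
(no output)
```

View pics/a.png

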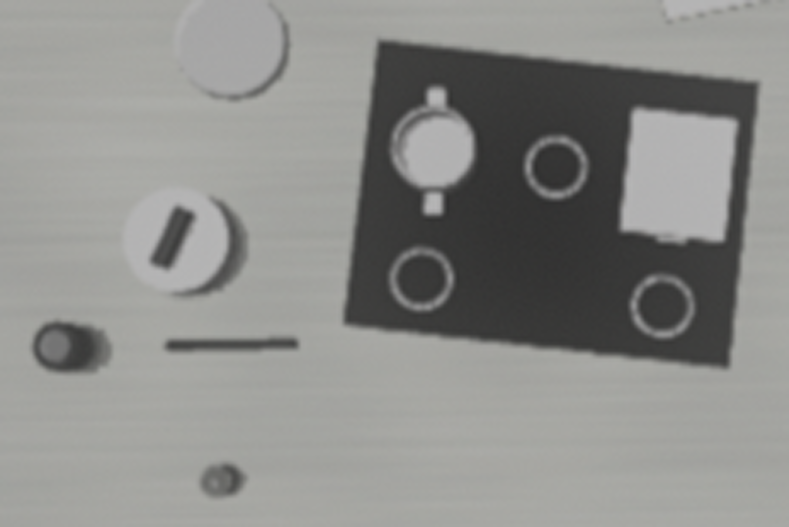

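Request:
play_rows([
  {"tx": 1,"ty": -1,"tz": 0.3},
  {"tx": 1,"ty": -1,"tz": 0.3},
  {"tx": 1,"ty": -1,"tz": 0.3},
  {"tx": 1,"ty": -1,"tz": 0.3},
  {"tx": 1,"ty": -1,"tz": 0.3},
  {"tx": 1,"ty": -1,"tz": 0.3},
  {"tx": 1,"ty": -1,"tz": 0.3},
])

```text
invalid input
```

Request:
play_rows([
  {"tx": 0.8,"ty": -1},
  {"tx": 0.8,"ty": -1},
  {"tx": 0.8,"ty": -1},
  {"tx": 0.8,"ty": -1},
  {"tx": 0.8,"ty": -1},
  {"tx": 0.8,"ty": -1},
  {"tx": 0.8,"ty": -1},
  {"tx": 0.8,"ty": -1},
  {"tx": 0.8,"ty": -1},
])

```text
invalid input
```

```bash
python3 - <<'E'
from rig import robot
import cv2,numpy as np
o=robot.get_obs(); print({k:np.round(v,3) for k,v in o.items()})
c=robot.camera("wrist"); np.savez("pics/w1.npz",**c)
cv2.imwrite("pics/w1.png",c["color"][:,:,::-1]); print(c["fx"],c["cx"],c["cy"],np.round(c["R"],3).tolist(),c["t"],c["z_map"].min(),c["z_map"].max())
E
```

```text
{'t': np.float64(0.1), 'joint_pos': array([ 1.206,  0.092,  1.232, -0.   ,  1.82 , -0.057]), 'qvel': array([-0.001, -0.002, -0.003, -0.002, -0.   ,  0.001]), 'joint_torque': array([ 3.0000e-03, -4.6021e+01, -4.1922e+01,  0.0000e+00,  1.0000e-02,
       -0.0000e+00]), 'tcp_pos': array([0.182, 0.572, 0.23 ]), 'eef_rot': array([-3.14 , -0.   ,  2.834]), 'force': array([0.154, 0.035, 0.748]), 'torque': array([-0.01 ,  0.02 , -0.058]), 'grip_force': np.float64(0.0), 'grip_width': np.float64(0.086)}
297.3186396354542 255.42664220277058 191.37228167889475 [[0.304, 0.953, 0.0], [0.919, -0.293, 0.266], [0.253, -0.081, -0.964]] [-0.59929592 -0.03379112  0.37747217] 0.0 0.5111053
```

View pics/w1.png

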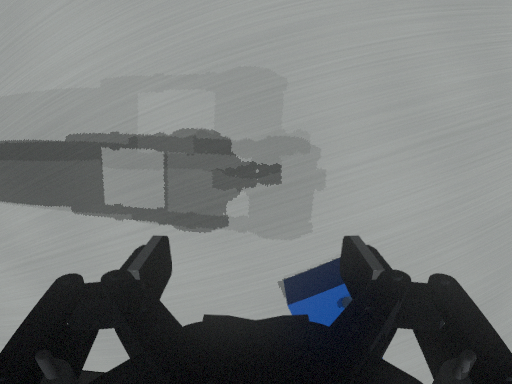

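The move was refused, so the wrist view still shows the start: the fingers at the bottom (150,250 and 360,250) and the blue rack. I'll retry with all keys given.

Request:
play_rows([
  {"tx": 1,"ty": -1,"tz": 0.3,"ax": 0,"ay": 0,"az": 0},
  {"tx": 1,"ty": -1,"tz": 0.3,"ax": 0,"ay": 0,"az": 0},
  {"tx": 1,"ty": -1,"tz": 0.3,"ax": 0,"ay": 0,"az": 0},
  {"tx": 1,"ty": -1,"tz": 0.3,"ax": 0,"ay": 0,"az": 0},
  {"tx": 1,"ty": -1,"tz": 0.3,"ax": 0,"ay": 0,"az": 0},
  {"tx": 1,"ty": -1,"tz": 0.3,"ax": 0,"ay": 0,"az": 0},
  {"tx": 1,"ty": -1,"tz": 0.3,"ax": 0,"ay": 0,"az": 0},
], hand=85, grip_force=40)

```text
t: 0.73
tcp_pos: [0.3338, 0.4202, 0.2772]
eef_rot: [3.14, 0.001, 2.829]
force: [-0.0, 0.5, 1.3]
grip_width: 0.085
grip_force: 0.0
```

Request:
play_rows([
  {"tx": 0.8,"ty": -1,"tz": 0},
  {"tx": 0.8,"ty": -1,"tz": 0},
  {"tx": 0.8,"ty": -1,"tz": 0},
  {"tx": 0.8,"ty": -1,"tz": 0},
  {"tx": 0.8,"ty": -1,"tz": 0},
  {"tx": 0.8,"ty": -1,"tz": 0},
  {"tx": 0.8,"ty": -1,"tz": 0},
], hand=85, grip_force=40)

```text
invalid input
```

```bash
python3 - <<'E'
from rig import robot
import cv2,numpy as np
o=robot.get_obs(); print({k:np.round(v,3) for k,v in o.items()})
E
```

```text
{'t': np.float64(0.733), 'joint_pos': array([ 0.836, -0.067,  1.308, -0.   ,  1.899, -0.422]), 'qvel': array([ 0.065,  0.019,  0.012,  0.029, -0.011,  0.039]), 'joint_torque': array([ -1.788, -38.782, -41.477,  -0.315,   0.105,  -0.385]), 'tcp_pos': array([0.334, 0.42 , 0.277]), 'eef_rot': array([3.140e+00, 1.000e-03, 2.829e+00]), 'force': array([-0.016,  0.512,  1.254]), 'torque': array([ 0.049,  0.015, -0.053]), 'grip_force': np.float64(0.0), 'grip_width': np.float64(0.085)}
```

Request:
play_rows([
  {"tx": 0.8,"ty": -1,"tz": 0,"ax": 0,"ay": 0,"az": 0},
  {"tx": 0.8,"ty": -1,"tz": 0,"ax": 0,"ay": 0,"az": 0},
  {"tx": 0.8,"ty": -1,"tz": 0,"ax": 0,"ay": 0,"az": 0},
  {"tx": 0.8,"ty": -1,"tz": 0,"ax": 0,"ay": 0,"az": 0},
  {"tx": 0.8,"ty": -1,"tz": 0,"ax": 0,"ay": 0,"az": 0},
  {"tx": 0.8,"ty": -1,"tz": 0,"ax": 0,"ay": 0,"az": 0},
  {"tx": 0.8,"ty": -1,"tz": 0,"ax": 0,"ay": 0,"az": 0},
  {"tx": 0.8,"ty": -1,"tz": 0,"ax": 0,"ay": 0,"az": 0},
])

```text
t: 1.4
tcp_pos: [0.4509, 0.2733, 0.2757]
eef_rot: [-3.142, -0.001, 2.835]
force: [0.0, 0.5, 0.5]
grip_width: 0.0848
grip_force: 0.0
```

```bash
cat > snap.py <<'E'
import sys,cv2,numpy as np
from rig import robot
n=sys.argv[1]; o=robot.get_obs(); c=robot.camera("wrist"); np.savez(f"pics/{n}.npz",**c,tcp=o["tcp_pos"],rot=o["eef_rot"])
cv2.imwrite(f"pics/{n}.png",c["color"][:,:,::-1]); print(o["t"],o["tcp_pos"].round(4),o["eef_rot"].round(3),o["joint_pos"].round(3))
E
python3 snap.py w2
```

```text
1.4 [0.4509 0.2733 0.2757] [-3.142e+00 -1.000e-03  2.835e+00] [ 4.800e-01 -9.000e-02  1.333e+00  1.000e-03  1.900e+00 -7.840e-01]
```

View pics/w2.png

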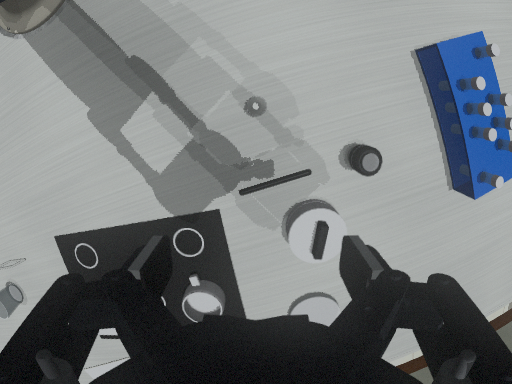

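Wrist view: lid (318,232) with its bar (320,240), eyepiece (366,160), objective (255,105), left front ring (188,242), canister (205,300) with one ear showing at (195,283).

```bash
cat >> h.py <<'E'
def rays(c,u,v):
    x=(np.asarray(u,float)-c["cx"])/c["fx"]; y=(np.asarray(v,float)-c["cy"])/c["fy"]; th=np.hypot(x,y)+1e-12
    return np.stack([np.sin(th)*x/th,np.sin(th)*y/th,np.cos(th)],-1)
def wpts(c):
    v,u=np.mgrid[:384,:512]; r=rays(c,u,v)
    return (r/r[...,2:]*c["z_map"][...,None]-c["t"])@c["R"]
def wpix(c,u,v,h):
    r=rays(c,u,v)@c["R"]; o=-c["R"].T@c["t"]; return o+r*((h-o[2])/r[...,2])[...,None]
def near(c,xy,rad,lo,hi):
    P=wpts(c); ok=(c["z_map"]>0)&(np.hypot(P[...,0]-xy[0],P[...,1]-xy[1])<rad)&(P[...,2]>lo)&(P[...,2]<hi)
    return P[ok],np.argwhere(ok)
E
python3 - <<'E'
from h import *
c=np.load("pics/w2.npz")
def d(nm,xy,rad,lo,hi):
    p,_=near(c,xy,rad,lo,hi); (x,y),r=cv2.minEnclosingCircle(p[:,:2].astype(np.float32)); a=cv2.minAreaRect(p[:,:2].astype(np.float32))
    print(nm,len(p),"mean",p.mean(0).round(4),"zmed",np.median(p[:,2]).round(4),"enc",round(x,4),round(y,4),round(r,4),"rect",np.round(a[0],4),np.round(a[1],4),round(a[2],1))
d("table",(.45,.2),.03,-.02,.02)
d("lidtop",(.57,.32),.06,.04,.05)
d("bar",(.57,.32),.06,.06,.075)
d("eyetop",(.487,.412),.04,.05,.066)
d("objnose",(.38,.293),.03,.043,.055)
d("objall",(.38,.293),.03,.02,.055)
d("canrim",(.647,.121),.045,.031,.045)
d("ear",(.602,.12),.025,.013,.027)
E
```

```text
table 1282 mean [ 0.4497  0.2004 -0.    ] zmed -0.0 enc 0.45 0.2 0.0301 rect [0.4496 0.1997] [0.0592 0.0582] 72.1
lidtop 2072 mean [0.5685 0.3245 0.0452] zmed 0.0452 enc 0.5727 0.3259 0.0427 rect [0.5721 0.3249] [0.0811 0.0848] 57.2
bar 347 mean [0.5712 0.3254 0.0665] zmed 0.067 enc 0.5714 0.3244 0.0252 rect [0.5721 0.3257] [0.0131 0.05  ] 65.1
eyetop 652 mean [0.487  0.4149 0.0555] zmed 0.0549 enc 0.488 0.4161 0.0203 rect [0.488  0.4162] [0.0374 0.0397] 76.7
objnose 39 mean [0.3796 0.2963 0.0452] zmed 0.0444 enc 0.3797 0.2967 0.0068 rect [0.3793 0.297 ] [0.0115 0.0124] 27.6
objall 340 mean [0.3798 0.2966 0.0363] zmed 0.0355 enc 0.3796 0.2966 0.0137 rect [0.3799 0.2965] [0.0258 0.0258] 26.2
canrim 282 mean [0.6341 0.1263 0.035 ] zmed 0.0356 enc 0.6452 0.1211 0.0351 rect [0.6406 0.1213] [0.0607 0.0683] 7.3
ear 179 mean [0.6067 0.1231 0.0197] zmed 0.0195 enc 0.6122 0.1201 0.0201 rect [0.6054 0.12  ] [0.0237 0.0387] 0.9
```

Request:
play_rows([
  {"tx": 1,"ty": -1,"tz": 0,"ax": 0,"ay": 0,"az": 0},
  {"tx": 1,"ty": -1,"tz": 0,"ax": 0,"ay": 0,"az": 0},
  {"tx": 1,"ty": -1,"tz": 0,"ax": 0,"ay": 0,"az": 0},
  {"tx": 1,"ty": -1,"tz": 0,"ax": 0,"ay": 0,"az": 0},
  {"tx": 1,"ty": -1,"tz": 0,"ax": 0,"ay": 0,"az": 0},
  {"tx": 1,"ty": -1,"tz": 0,"ax": 0,"ay": 0,"az": 0},
  {"tx": 1,"ty": -1,"tz": 0,"ax": 0,"ay": 0,"az": 0},
  {"tx": 1,"ty": -1,"tz": 0,"ax": 0,"ay": 0,"az": 0},
])

```text
t: 2.12
tcp_pos: [0.6013, 0.1235, 0.2759]
eef_rot: [3.141, -0.001, 2.835]
force: [0.3, 0.4, 0.6]
grip_width: 0.0849
grip_force: 0.0
```

```bash
python3 snap.py w3
```

```text
2.1167 [0.6013 0.1235 0.2759] [ 3.141e+00 -1.000e-03  2.835e+00] [ 1.470e-01  1.450e-01  1.094e+00  1.000e-03  1.904e+00 -1.118e+00]
```

Request:
play_rows([
  {"tx": 0.3,"ty": -1,"tz": 0,"ax": 0,"ay": 0,"az": 0},
  {"tx": 0.3,"ty": -1,"tz": 0,"ax": 0,"ay": 0,"az": 0},
  {"tx": 0.3,"ty": -1,"tz": 0,"ax": 0,"ay": 0,"az": 0},
  {"tx": 0.3,"ty": -1,"tz": 0,"ax": 0,"ay": 0,"az": 0},
  {"tx": 0.3,"ty": -1,"tz": 0,"ax": 0,"ay": 0,"az": 0},
  {"tx": 0.3,"ty": -1,"tz": 0,"ax": 0,"ay": 0,"az": 0},
  {"tx": 0.3,"ty": -1,"tz": 0,"ax": 0,"ay": 0,"az": 0},
])

```text
t: 2.75
tcp_pos: [0.6464, -0.0261, 0.277]
eef_rot: [3.141, 0.001, 2.836]
force: [-0.2, 0.2, 0.1]
grip_width: 0.085
grip_force: 0.0
```

```bash
python3 snap.py w4; python3 - <<'E'
import cv2,numpy as np
cv2.imwrite("pics/w34.png",cv2.resize(np.hstack([cv2.imread("pics/w3.png")[:300],cv2.imread("pics/w4.png")[:300]]),(800,234),interpolation=cv2.INTER_AREA))
E
```

```text
2.75 [ 0.6464 -0.0261  0.277 ] [3.141e+00 1.000e-03 2.836e+00] [-9.300e-02  2.370e-01  9.880e-01  1.000e-03  1.916e+00 -1.358e+00]
```

View pics/w34.png

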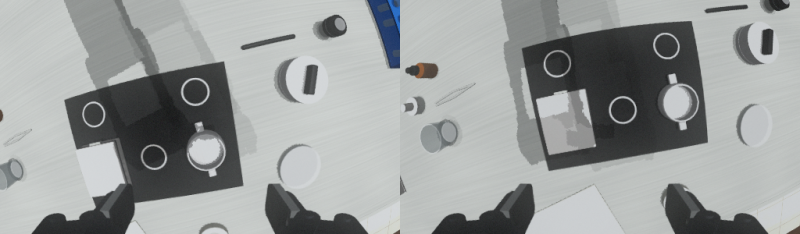

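Both frames show the canister with two ears (w4 about (348,100) and (362,160) full-size), the three rings at about (340,59), (284,141) and (201,81), and the box.

```bash
python3 - <<'E'
from h import *
def circ(p):
    A=np.c_[2*p,np.ones(len(p))]; s=np.linalg.lstsq(A,(p**2).sum(1),rcond=None)[0]; return s[:2],np.sqrt(s[2]+s[:2]@s[:2])
for n in ("w3","w4"):
    c=np.load(f"pics/{n}.npz"); g=cv2.cvtColor(c["color"],cv2.COLOR_RGB2GRAY); P=wpts(c); vv,uu=np.mgrid[:384,:512]
    print(n)
    for xy in ((.6344,.0218),(.5425,.1343),(.5175,-.0644)):
        W=wpix(c,uu,vv,.003); ok=(np.hypot(W[...,0]-xy[0],W[...,1]-xy[1])<.034)&(g>110)
        p=W[ok][:,:2]; print("ring",ok.sum(),*[np.round(q,4) for q in circ(p)])
    p,_=near(c,(.646,.121),.045,.033,.045); 
    k,r=circ(p[:,:2]); print("rim",len(p),k.round(4),r.round(4),np.median(p[:,2]).round(4))
    ok=(P[...,2]>.013)&(P[...,2]<.026)&(c["z_map"]>0); d=np.hypot(P[...,0]-.6465,P[...,1]-.121); ok&=(d>.038)&(d<.056)
    q=P[ok]; f=q[q[:,0]>.6465]; b=q[q[:,0]<.6465]
    for e in (f,b):
        if len(e)>5: a=cv2.minAreaRect(e[:,:2].astype(np.float32)); print("ear",len(e),e.mean(0).round(4),np.round(a[0],4),np.round(a[1],4),a[2])
    if len(f) and len(b): v=f.mean(0)-b.mean(0); print("ear ang",np.degrees(np.arctan2(v[1],v[0])),"mid",((f.mean(0)+b.mean(0))/2).round(4))
    p,_=near(c,(.622,-.077),.075,.033,.044); a=cv2.minAreaRect(p[:,:2].astype(np.float32)); print("box",len(p),np.median(p[:,2]),np.round(a[0],4),np.round(a[1],4),a[2])
    for nm,xy,lo,hi,rad in (("knob",(.468,-.392),.048,.062,.03),("cap",(.468,-.392),.02,.035,.035),("teat",(.418,-.323),.07,.095,.025),("drop",(.418,-.323),.015,.06,.03)):
        p,_=near(c,xy,rad,lo,hi)
        if len(p)>5: (x,y),r=cv2.minEnclosingCircle(p[:,:2].astype(np.float32)); print(nm,len(p),p.mean(0).round(4),"enc",round(x,4),round(y,4),round(r,4))
E
```

```text
w3
ring 245 [0.6339 0.0215] 0.0236
ring 322 [0.5422 0.1338] 0.0235
ring 234 [ 0.5171 -0.0646] 0.0235
rim 389 [0.6459 0.1208] 0.0319 0.0368
ear 80 [0.6916 0.1195 0.0199] [0.6918 0.1194] [0.014  0.0136] 87.43112182617188
ear 112 [0.6012 0.1222 0.0197] [0.6013 0.1222] [0.0139 0.0143] 88.74012756347656
ear ang -1.7196430452241978 mid [0.6464 0.1209 0.0198]
box 3106 0.0376035980218796 [ 0.6208 -0.0777] [0.0865 0.1003] 82.9817886352539
w4
ring 287 [0.6339 0.0215] 0.0236
ring 267 [0.5421 0.1341] 0.0235
ring 240 [ 0.5172 -0.0646] 0.0234
rim 379 [0.6461 0.1201] 0.0319 0.0369
ear 88 [0.6908 0.1179 0.0198] [0.6908 0.1185] [0.0137 0.0131] 85.46495056152344
ear 115 [0.6015 0.1207 0.0196] [0.6014 0.1215] [0.0142 0.0159] 3.329146146774292
ear ang -1.794238440519652 mid [0.6461 0.1193 0.0197]
box 4748 0.03791470818974979 [ 0.6213 -0.0778] [0.0852 0.1006] 83.02718353271484
knob 84 [ 0.4707 -0.3947  0.0538] enc 0.4702 -0.3965 0.0093
cap 276 [ 0.4719 -0.3905  0.0268] enc 0.4705 -0.3958 0.0218
teat 72 [ 0.4187 -0.3259  0.0789] enc 0.42 -0.3272 0.006
drop 397 [ 0.4223 -0.3191  0.0395] enc 0.4183 -0.3273 0.0163
```

Request:
play_rows([
  {"tx": -0.4,"ty": -1,"tz": 0,"ax": 0,"ay": 0,"az": 0},
  {"tx": -0.4,"ty": -1,"tz": 0,"ax": 0,"ay": 0,"az": 0},
  {"tx": -0.4,"ty": -1,"tz": 0,"ax": 0,"ay": 0,"az": 0},
  {"tx": -0.4,"ty": -1,"tz": 0,"ax": 0,"ay": 0,"az": 0},
  {"tx": -0.4,"ty": -1,"tz": 0,"ax": 0,"ay": 0,"az": 0},
])

```text
t: 3.22
tcp_pos: [0.5846, -0.1818, 0.2772]
eef_rot: [-3.139, 0.001, 2.83]
force: [-0.4, 1.0, 0.2]
grip_width: 0.0849
grip_force: 0.0
```

Request:
play_rows([
  {"tx": -0.4,"ty": -1,"tz": -0.4,"ax": 0,"ay": 0,"az": 0},
  {"tx": -0.4,"ty": -1,"tz": -0.4,"ax": 0,"ay": 0,"az": 0},
  {"tx": -0.4,"ty": -1,"tz": -0.4,"ax": 0,"ay": 0,"az": 0},
  {"tx": -0.4,"ty": -1,"tz": -0.4,"ax": 0,"ay": 0,"az": 0},
  {"tx": -0.4,"ty": -1,"tz": -0.4,"ax": 0,"ay": 0,"az": 0},
  {"tx": -0.4,"ty": -1,"tz": -0.4,"ax": 0,"ay": 0,"az": 0},
])

```text
t: 3.72
tcp_pos: [0.526, -0.3281, 0.2147]
eef_rot: [3.141, -0.002, 2.832]
force: [0.6, 0.1, -0.4]
grip_width: 0.0846
grip_force: 0.0
```

Request:
play_rows([
  {"tx": -0.38,"ty": -0.453,"tz": -0.7,"ax": 0,"ay": 0,"az": 0},
  {"tx": -0.38,"ty": -0.453,"tz": -0.7,"ax": 0,"ay": 0,"az": 0},
  {"tx": -0.38,"ty": -0.453,"tz": -0.7,"ax": 0,"ay": 0,"az": 0},
  {"tx": -0.38,"ty": -0.453,"tz": -0.7,"ax": 0,"ay": 0,"az": 0},
  {"tx": -0.38,"ty": -0.453,"tz": -0.7,"ax": 0,"ay": 0,"az": 0},
  {"tx": -0.38,"ty": -0.453,"tz": -0.7,"ax": 0,"ay": 0,"az": 0},
], hand=45)

```text
t: 4.22
tcp_pos: [0.4714, -0.3945, 0.1126]
eef_rot: [3.141, 0.001, 2.835]
force: [0.2, 0.3, 0.6]
grip_width: 0.045
grip_force: 0.0
```

```bash
python3 snap.py w5; python3 - <<'E'
from h import *
c=np.load("pics/w5.npz")
for nm,xy,lo,hi,rad in (("knob",(.470,-.396),.048,.062,.03),("cap",(.470,-.396),.02,.035,.035),("teat",(.419,-.327),.07,.095,.025),("drop",(.419,-.327),.015,.055,.03),("table",(.42,-.42),.0-.01,.01,.03)):
    p,_=near(c,xy,rad,lo,hi)
    if len(p)>5: (x,y),r=cv2.minEnclosingCircle(p[:,:2].astype(np.float32)); print(nm,len(p),p.mean(0).round(4),"enc",round(x,4),round(y,4),round(r,4))
E
```

```text
4.2167 [ 0.4714 -0.3945  0.1126] [3.141e+00 1.000e-03 2.835e+00] [-7.530e-01  1.380e-01  1.390e+00  1.000e-03  1.613e+00 -2.017e+00]
knob 522 [ 0.4692 -0.3973  0.0556] enc 0.4702 -0.3976 0.009
cap 1431 [ 0.4664 -0.3961  0.028 ] enc 0.4702 -0.3977 0.0208
teat 360 [ 0.4172 -0.3303  0.0822] enc 0.4156 -0.3296 0.0081
drop 873 [ 0.4161 -0.3362  0.0469] enc 0.4177 -0.3291 0.0163
table 3638 [ 0.4198 -0.4196  0.    ] enc 0.4201 -0.42 0.03
```

View pics/w5.png

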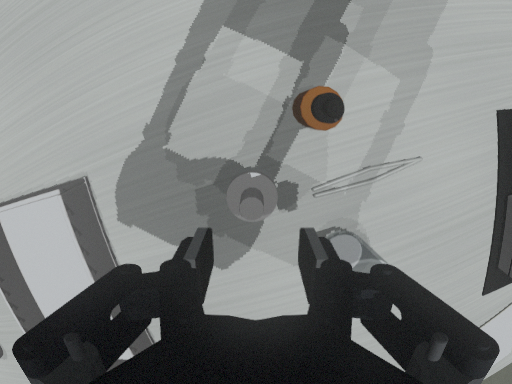

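The pot is at (252,195), centred between the finger tips, and the beaker (345,245) is clear. Descending to grasp the knob.

Request:
play_rows([
  {"tx": 0,"ty": -0.01,"tz": -0.2,"ax": 0,"ay": 0,"az": 0},
  {"tx": 0,"ty": -0.01,"tz": -0.4,"ax": 0,"ay": 0,"az": 0},
  {"tx": 0,"ty": -0.01,"tz": -0.533,"ax": 0,"ay": 0,"az": 0},
  {"tx": 0,"ty": -0.01,"tz": -0.533,"ax": 0,"ay": 0,"az": 0},
  {"tx": 0,"ty": -0.01,"tz": -0.533,"ax": 0,"ay": 0,"az": 0},
  {"tx": 0,"ty": -0.01,"tz": -0.533,"ax": 0,"ay": 0,"az": 0},
])

```text
t: 4.77
tcp_pos: [0.4719, -0.398, 0.0349]
eef_rot: [-3.14, 0.005, 2.835]
force: [0.4, -0.3, 1.1]
grip_width: 0.0452
grip_force: 0.0
```

Request:
play_rows([
  {"tx": 0,"ty": 0,"tz": 0,"ax": 0,"ay": 0,"az": 0},
  {"tx": 0,"ty": 0,"tz": 0,"ax": 0,"ay": 0,"az": 0},
  {"tx": 0,"ty": 0,"tz": 0,"ax": 0,"ay": 0,"az": 0},
  {"tx": 0,"ty": 0,"tz": 0,"ax": 0,"ay": 0,"az": 0},
  {"tx": 0,"ty": 0,"tz": 0,"ax": 0,"ay": 0,"az": 0},
  {"tx": 0,"ty": 0,"tz": 0,"ax": 0,"ay": 0,"az": 0},
], hand=5, grip_force=30)

```text
t: 5.27
tcp_pos: [0.471, -0.3983, 0.0338]
eef_rot: [-3.14, 0.004, 2.834]
force: [1.1, 0.6, 6.2]
grip_width: 0.0166
grip_force: 29.2
```

Request:
play_rows([
  {"tx": 0,"ty": 0,"tz": 0.2,"ax": 0,"ay": 0,"az": 0},
  {"tx": 0,"ty": 0,"tz": 0.4,"ax": 0,"ay": 0,"az": 0},
  {"tx": 0,"ty": 0,"tz": 0.7,"ax": 0,"ay": 0,"az": 0},
  {"tx": 0,"ty": 0,"tz": 1,"ax": 0,"ay": 0,"az": 0},
  {"tx": 0,"ty": 0,"tz": 1,"ax": 0,"ay": 0,"az": 0},
])

```text
t: 5.68
tcp_pos: [0.4715, -0.3995, 0.1915]
eef_rot: [-3.136, 0.012, 2.834]
force: [0.6, -2.0, 1.2]
grip_width: 0.0168
grip_force: 29.6
```

Request:
play_rows([
  {"tx": 0.1,"ty": 0.2,"tz": 0,"ax": 0,"ay": 0,"az": 0},
  {"tx": 0.2,"ty": 0.4,"tz": 0,"ax": 0,"ay": 0,"az": 0},
  {"tx": 0.3,"ty": 0.65,"tz": 0,"ax": 0,"ay": 0,"az": 0},
  {"tx": 0.4,"ty": 0.9,"tz": 0,"ax": 0,"ay": 0,"az": 0},
  {"tx": 0.4,"ty": 1,"tz": 0,"ax": 0,"ay": 0,"az": 0},
])

```text
t: 6.1
tcp_pos: [0.5316, -0.2433, 0.1814]
eef_rot: [3.139, 0.001, 2.837]
force: [0.3, 0.1, -0.6]
grip_width: 0.017
grip_force: 29.6
```

Request:
play_rows([
  {"tx": 0.1,"ty": 0.2,"tz": 0,"ax": 0,"ay": 0,"az": 0},
  {"tx": 0.2,"ty": 0.4,"tz": 0,"ax": 0,"ay": 0,"az": 0},
  {"tx": 0.3,"ty": 0.65,"tz": 0,"ax": 0,"ay": 0,"az": 0},
  {"tx": 0.4,"ty": 0.9,"tz": 0,"ax": 0,"ay": 0,"az": 0},
  {"tx": 0.4,"ty": 1,"tz": 0,"ax": 0,"ay": 0,"az": 0},
])

```text
t: 6.52
tcp_pos: [0.5912, -0.0934, 0.181]
eef_rot: [3.14, 0.0, 2.837]
force: [0.5, -0.1, -0.4]
grip_width: 0.0166
grip_force: 29.7
```

Request:
play_rows([
  {"tx": 0.1,"ty": 0.2,"tz": 0,"ax": 0,"ay": 0,"az": 0},
  {"tx": 0.2,"ty": 0.4,"tz": 0,"ax": 0,"ay": 0,"az": 0},
  {"tx": 0.3,"ty": 0.65,"tz": 0,"ax": 0,"ay": 0,"az": 0},
  {"tx": 0.373,"ty": 0.9,"tz": 0,"ax": 0,"ay": 0,"az": 0},
  {"tx": 0.373,"ty": 1,"tz": 0,"ax": 0,"ay": 0,"az": 0},
])

```text
t: 6.93
tcp_pos: [0.6465, 0.0564, 0.1806]
eef_rot: [3.14, -0.001, 2.837]
force: [0.2, -0.0, -1.2]
grip_width: 0.0165
grip_force: 29.7
```

Request:
play_rows([
  {"tx": 0,"ty": 0.2,"tz": -0.1,"ax": 0,"ay": 0,"az": 0},
  {"tx": 0,"ty": 0.35,"tz": -0.2,"ax": 0,"ay": 0,"az": 0},
  {"tx": 0,"ty": 0.453,"tz": -0.3,"ax": 0,"ay": 0,"az": 0},
  {"tx": 0,"ty": 0.453,"tz": -0.3,"ax": 0,"ay": 0,"az": 0},
  {"tx": 0,"ty": 0.453,"tz": -0.3,"ax": 0,"ay": 0,"az": 0},
  {"tx": 0,"ty": 0.453,"tz": -0.3,"ax": 0,"ay": 0,"az": 0},
])

```text
t: 7.43
tcp_pos: [0.6459, 0.119, 0.1367]
eef_rot: [-3.141, 0.001, 2.833]
force: [-0.4, 0.1, -0.4]
grip_width: 0.0167
grip_force: 29.7
```

```bash
cat > rel.py <<'E'
import sys
from h import *
c=np.load(f"pics/{sys.argv[1]}.npz"); lo,hi,rad=map(float,sys.argv[2:5]); t=c["tcp"]   # z band relative to tcp
p,_=near(c,t[:2],rad,t[2]+lo,t[2]+hi); p=p.astype(np.float32)
if len(p)>5:
    (x,y),r=cv2.minEnclosingCircle(p[:,:2]); a=cv2.minAreaRect(p[:,:2]); print("n",len(p),"z",np.percentile(p[:,2],[1,50,99]).round(4),"enc",np.round([x,y,r],4),"rel",np.round([x-t[0],y-t[1]],4),"rect",np.round(a[0],4),np.round(a[1],4),a[2])
E
python3 snap.py w6; python3 rel.py w6 -.012 .003 .04; python3 rel.py w6 -.04 -.015 .04
```

```text
7.4333 [0.6459 0.119  0.1367] [-3.141e+00  1.000e-03  2.833e+00] [ 1.310e-01  2.450e-01  1.227e+00 -1.000e-03  1.670e+00 -1.131e+00]Traceback (most recent call last):
  File "rel.py", line 6, in <module>
    (x,y),r=cv2.minEnclosingCircle(p[:,:2]); a=cv2.minAreaRect(p[:,:2]); print("n",len(p),"z",np.percentile(p[:,2],[1,50,99]).round(4),"enc",np.round([x,y,r],4),"rel",np.round([x-t[0],y-t[1]],4),"rect",np.round(a[0],4),np.round(a[1],4),a[2])
            ~~~~~~~~~~~~~~~~~~~~~~^^^^^^^^^
cv2.error: OpenCV(4.12.0) /io/opencv/modules/imgproc/src/shapedescr.cpp:201: error: (-215:Assertion failed) count >= 0 && (depth == CV_32F || depth == CV_32S) in function 'minEnclosingCircle'

Traceback (most recent call last):
  File "rel.py", line 6, in <module>
    (x,y),r=cv2.minEnclosingCircle(p[:,:2]); a=cv2.minAreaRect(p[:,:2]); print("n",len(p),"z",np.percentile(p[:,2],[1,50,99]).round(4),"enc",np.round([x,y,r],4),"rel",np.round([x-t[0],y-t[1]],4),"rect",np.round(a[0],4),np.round(a[1],4),a[2])
            ~~~~~~~~~~~~~~~~~~~~~~^^^^^^^^^
cv2.error: OpenCV(4.12.0) /io/opencv/modules/imgproc/src/shapedescr.cpp:201: error: (-215:Assertion failed) count >= 0 && (depth == CV_32F || depth == CV_32S) in function 'minEnclosingCircle'
```

View pics/w6.png

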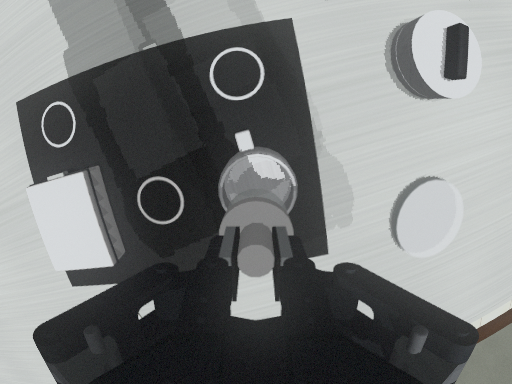

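The pot hangs upright at (255,235), over the canister (258,185).

```bash
sed -i 's/^p,_=.*/p,_=near(c,t[:2],rad,t[2]+lo,t[2]+hi); p=p.astype(np.float32); q=p[:,:2].copy()/; s/Circle(p\[:,:2\])/Circle(q)/; s/Rect(p\[:,:2\])/Rect(q)/' rel.py
python3 rel.py w6 -.014 .001 .03; python3 rel.py w6 -.04 -.003 .03
python3 -c "
from rig import robot;o=robot.get_obs();print(o['tcp_pos'],o['force'])"
```

```text
n 1824 z [0.1238 0.131  0.1368] enc [0.6419 0.12   0.0203] rel [-0.0039  0.001 ] rect [0.6346 0.1224] [0.0404 0.0197] 72.2436294555664
n 2167 z [0.1042 0.1307 0.1328] enc [0.6419 0.12   0.0203] rel [-0.0039  0.001 ] rect [0.6346 0.1224] [0.0404 0.0197] 72.2436294555664
[0.64621662 0.11886344 0.13739743] [0.07420002 0.20559055 1.03907873]
```

Request:
play_rows([
  {"tx": 0.01,"ty": 0,"tz": -0.15,"ax": 0,"ay": 0,"az": 0},
  {"tx": 0.01,"ty": 0,"tz": -0.3,"ax": 0,"ay": 0,"az": 0},
  {"tx": 0.01,"ty": 0,"tz": -0.42,"ax": 0,"ay": 0,"az": 0},
  {"tx": 0.01,"ty": 0,"tz": -0.52,"ax": 0,"ay": 0,"az": 0},
  {"tx": 0.01,"ty": 0,"tz": -0.58,"ax": 0,"ay": 0,"az": 0},
  {"tx": 0.01,"ty": 0,"tz": -0.62,"ax": 0,"ay": 0,"az": 0},
  {"tx": 0.01,"ty": 0,"tz": -0.62,"ax": 0,"ay": 0,"az": 0},
  {"tx": 0.01,"ty": 0,"tz": -0.62,"ax": 0,"ay": 0,"az": 0},
  {"tx": 0.01,"ty": 0,"tz": -0.62,"ax": 0,"ay": 0,"az": 0},
])

```text
t: 8.23
tcp_pos: [0.6481, 0.1202, 0.0451]
eef_rot: [3.141, 0.002, 2.834]
force: [-0.3, -0.6, -0.2]
grip_width: 0.0168
grip_force: 29.7
```

Request:
play_rows([
  {"tx": 0,"ty": 0,"tz": -0.01,"ax": 0,"ay": 0,"az": 0},
  {"tx": 0,"ty": 0,"tz": -0.02,"ax": 0,"ay": 0,"az": 0},
  {"tx": 0,"ty": 0,"tz": -0.02,"ax": 0,"ay": 0,"az": 0},
  {"tx": 0,"ty": 0,"tz": -0.02,"ax": 0,"ay": 0,"az": 0},
])

```text
t: 8.57
tcp_pos: [0.6476, 0.1205, 0.0409]
eef_rot: [3.141, 0.001, 2.834]
force: [0.2, 0.3, 1.7]
grip_width: 0.0168
grip_force: 29.8
```

Request:
play_rows([
  {"tx": 0,"ty": 0,"tz": 0,"ax": 0,"ay": 0,"az": 0},
  {"tx": 0,"ty": 0,"tz": 0,"ax": 0,"ay": 0,"az": 0},
  {"tx": 0,"ty": 0,"tz": 0,"ax": 0,"ay": 0,"az": 0},
  {"tx": 0,"ty": 0,"tz": 0,"ax": 0,"ay": 0,"az": 0},
  {"tx": 0,"ty": 0,"tz": 0.2,"ax": 0,"ay": 0,"az": 0},
  {"tx": 0,"ty": 0,"tz": 0.5,"ax": 0,"ay": 0,"az": 0},
  {"tx": 0,"ty": 0,"tz": 0.7,"ax": 0,"ay": 0,"az": 0},
  {"tx": 0,"ty": 0,"tz": 1,"ax": 0,"ay": 0,"az": 0},
  {"tx": 0,"ty": 0,"tz": 1,"ax": 0,"ay": 0,"az": 0},
  {"tx": 0,"ty": 0,"tz": 1,"ax": 0,"ay": 0,"az": 0},
], hand=45)

```text
t: 9.4
tcp_pos: [0.6489, 0.1205, 0.1957]
eef_rot: [3.138, 0.008, 2.834]
force: [0.8, -0.3, -0.1]
grip_width: 0.045
grip_force: 0.0
```

```bash
python3 snap.py w7; python3 - <<'E'
from h import *
c=np.load("pics/w7.npz")
for nm,xy,lo,hi,rad in (("knob",(.646,.12),.05,.07,.03),("cap",(.646,.12),.03,.0365,.022),("rim",(.646,.12),.0365,.041,.04)):
    p,_=near(c,xy,rad,lo,hi)
    if len(p)>5: (x,y),r=cv2.minEnclosingCircle(p[:,:2].astype(np.float32)); print(nm,len(p),p.mean(0).round(4),"enc",round(x,4),round(y,4),round(r,4))
P=wpts(c); ok=(P[...,2]>.013)&(P[...,2]<.026)&(c["z_map"]>0); d=np.hypot(P[...,0]-.6462,P[...,1]-.1205); ok&=(d>.038)&(d<.056); q=P[ok]; f=q[q[:,0]>.6465]; b=q[q[:,0]<.6465]; print(len(f),len(b))
if len(b): print(b.mean(0),cv2.minAreaRect(b[:,:2].astype(np.float32)))
E
```

```text
9.4 [0.6489 0.1205 0.1957] [3.138 0.008 2.834] [ 0.132  0.243  1.125 -0.     1.765 -1.131]
knob 310 [0.6457 0.1214 0.062 ] enc 0.6468 0.1212 0.0091
cap 843 [0.6444 0.1218 0.035 ] enc 0.6466 0.1213 0.0207
rim 408 [0.6453 0.1221 0.0373] enc 0.6459 0.1206 0.0334
137 179
[0.60120824 0.12195931 0.01974426] ((0.6012589335441589, 0.12181109935045242), (0.014241754077374935, 0.014337247237563133), 88.85552978515625)
```

Request:
play_rows([
  {"tx": -0.08,"ty": 0.2,"tz": 0,"ax": 0,"ay": 0,"az": -0.2},
  {"tx": -0.16,"ty": 0.45,"tz": 0,"ax": 0,"ay": 0,"az": -0.243},
  {"tx": -0.25,"ty": 0.68,"tz": 0,"ax": 0,"ay": 0,"az": -0.243},
  {"tx": -0.25,"ty": 0.68,"tz": 0,"ax": 0,"ay": 0,"az": -0.243},
])

```text
t: 9.78
tcp_pos: [0.6064, 0.2281, 0.1874]
eef_rot: [-3.141, -0.006, 2.713]
force: [-0.2, -0.2, 0.1]
grip_width: 0.0449
grip_force: 0.0
```

Request:
play_rows([
  {"tx": -0.08,"ty": 0.2,"tz": -0.1,"ax": 0,"ay": 0,"az": 0},
  {"tx": -0.16,"ty": 0.45,"tz": -0.2,"ax": 0,"ay": 0,"az": 0},
  {"tx": -0.25,"ty": 0.68,"tz": -0.2,"ax": 0,"ay": 0,"az": 0},
  {"tx": -0.25,"ty": 0.687,"tz": -0.2,"ax": 0,"ay": 0,"az": 0},
  {"tx": -0.25,"ty": 0.687,"tz": -0.2,"ax": 0,"ay": 0,"az": 0},
  {"tx": -0.25,"ty": 0.687,"tz": -0.2,"ax": 0,"ay": 0,"az": 0},
])

```text
t: 10.28
tcp_pos: [0.5718, 0.325, 0.1585]
eef_rot: [-3.139, -0.001, 2.707]
force: [0.4, -0.8, -1.4]
grip_width: 0.0453
grip_force: 0.0
```

```bash
python3 snap.py w8; python3 - <<'E'
from h import *
for n in ("w8","w7","w3"):
    c=np.load(f"pics/{n}.npz")
    for nm,xy,lo,hi,rad in (("bar",(.572,.3255),.06,.075,.05),("top",(.572,.3255),.04,.05,.05)):
        p,_=near(c,xy,rad,lo,hi)
        if len(p)>5: a=cv2.minAreaRect(p[:,:2].astype(np.float32)); w,v=np.linalg.eigh(np.cov(p[:,:2].T)); print(n,nm,len(p),p.mean(0).round(4),np.round(a[0],4),np.round(a[1],4),round(a[2],2),"pca",np.degrees(np.arctan2(v[1,1],v[0,1])), "enc",cv2.minEnclosingCircle(p[:,:2].astype(np.float32)))
E
```

```text
10.2833 [0.5718 0.325  0.1585] [-3.139e+00 -1.000e-03  2.707e+00] [ 4.650e-01  2.470e-01  1.186e+00 -1.000e-03  1.711e+00 -6.710e-01]
w8 bar 855 [0.5712 0.3263 0.0668] [0.5725 0.3255] [0.0116 0.05  ] 65.48 pca 155.94610099830714 enc ((0.5726985335350037, 0.32575494050979614), 0.025290414690971375)
w8 top 5824 [0.5707 0.3265 0.0451] [0.5726 0.3255] [0.0837 0.0842] 86.71 pca 62.9205363810834 enc ((0.5729132294654846, 0.32561782002449036), 0.04251846671104431)
w7 bar 572 [0.5733 0.3233 0.0662] [0.5731 0.3252] [0.0136 0.0501] 66.89 pca 155.6071221840839 enc ((0.573146402835846, 0.3252527415752411), 0.025208182632923126)
w7 top 3053 [0.5729 0.3197 0.0454] [0.5727 0.3255] [0.0839 0.0846] 19.01 pca 56.39574232436301 enc ((0.5732462406158447, 0.3257710635662079), 0.043239761143922806)
w3 bar 378 [0.5724 0.3241 0.0664] [0.5726 0.3251] [0.0124 0.0498] 65.71 pca 155.33582696211167 enc ((0.5732178688049316, 0.32674482464790344), 0.025177573785185814)
w3 top 2197 [0.5719 0.3217 0.0454] [0.5727 0.3255] [0.0836 0.0835] 35.09 pca 67.59377979720321 enc ((0.5723926424980164, 0.3259013891220093), 0.04299364984035492)
```

Request:
play_rows([
  {"tx": 0,"ty": 0,"tz": -0.2,"ax": 0,"ay": 0,"az": 0.013},
  {"tx": 0,"ty": 0,"tz": -0.4,"ax": 0,"ay": 0,"az": 0.013},
  {"tx": 0,"ty": 0,"tz": -0.6,"ax": 0,"ay": 0,"az": 0.013},
  {"tx": 0,"ty": 0,"tz": -0.7,"ax": 0,"ay": 0,"az": 0.013},
  {"tx": 0,"ty": 0,"tz": -0.753,"ax": 0,"ay": 0,"az": 0.013},
  {"tx": 0,"ty": 0,"tz": -0.753,"ax": 0,"ay": 0,"az": 0.013},
  {"tx": 0,"ty": 0,"tz": -0.753,"ax": 0,"ay": 0,"az": 0.013},
  {"tx": 0,"ty": 0,"tz": -0.753,"ax": 0,"ay": 0,"az": 0.013},
])

```text
t: 11.0
tcp_pos: [0.5735, 0.3253, 0.0496]
eef_rot: [3.139, 0.002, 2.713]
force: [0.0, -1.4, -0.1]
grip_width: 0.0449
grip_force: 0.0
```

Request:
play_rows([
  {"tx": 0,"ty": 0,"tz": 0,"ax": 0,"ay": 0,"az": 0},
  {"tx": 0,"ty": 0,"tz": 0,"ax": 0,"ay": 0,"az": 0},
  {"tx": 0,"ty": 0,"tz": 0,"ax": 0,"ay": 0,"az": 0},
  {"tx": 0,"ty": 0,"tz": 0,"ax": 0,"ay": 0,"az": 0},
  {"tx": 0,"ty": 0,"tz": 0,"ax": 0,"ay": 0,"az": 0},
  {"tx": 0,"ty": 0,"tz": 0,"ax": 0,"ay": 0,"az": 0},
  {"tx": 0,"ty": 0,"tz": 0,"ax": 0,"ay": 0,"az": 0},
], hand=2, grip_force=60)

```text
t: 11.58
tcp_pos: [0.5729, 0.3257, 0.0487]
eef_rot: [3.14, 0.001, 2.713]
force: [0.1, 0.7, 5.6]
grip_width: 0.0108
grip_force: 60.4
```

Request:
play_rows([
  {"tx": 0,"ty": 0,"tz": 0.15,"ax": 0,"ay": 0,"az": 0},
  {"tx": 0,"ty": 0,"tz": 0.3,"ax": 0,"ay": 0,"az": 0},
  {"tx": 0,"ty": 0,"tz": 0.5,"ax": 0,"ay": 0,"az": 0},
  {"tx": 0,"ty": 0,"tz": 0.7,"ax": 0,"ay": 0,"az": 0},
  {"tx": 0,"ty": 0,"tz": 0.8,"ax": 0,"ay": 0,"az": 0},
])

```text
t: 12.0
tcp_pos: [0.5727, 0.3257, 0.1711]
eef_rot: [3.139, 0.002, 2.714]
force: [0.3, 0.4, -0.3]
grip_width: 0.0105
grip_force: 59.5
```

Request:
play_rows([
  {"tx": 0.05,"ty": -0.15,"tz": 0,"ax": 0,"ay": 0,"az": 0.08},
  {"tx": 0.1,"ty": -0.3,"tz": 0,"ax": 0,"ay": 0,"az": 0.16},
  {"tx": 0.18,"ty": -0.5,"tz": 0,"ax": 0,"ay": 0,"az": 0.3},
  {"tx": 0.25,"ty": -0.684,"tz": 0,"ax": 0,"ay": 0,"az": 0.4},
])

```text
t: 12.33
tcp_pos: [0.6095, 0.2217, 0.1663]
eef_rot: [-3.14, -0.002, 2.927]
force: [0.7, -0.2, -0.1]
grip_width: 0.0104
grip_force: 59.5
```

Request:
play_rows([
  {"tx": 0.07,"ty": -0.2,"tz": 0,"ax": 0,"ay": 0,"az": 0.1},
  {"tx": 0.14,"ty": -0.4,"tz": 0,"ax": 0,"ay": 0,"az": 0.2},
  {"tx": 0.2,"ty": -0.55,"tz": 0,"ax": 0,"ay": 0,"az": 0.3},
  {"tx": 0.241,"ty": -0.684,"tz": 0,"ax": 0,"ay": 0,"az": 0.357},
  {"tx": 0.241,"ty": -0.684,"tz": 0,"ax": 0,"ay": 0,"az": 0.357},
  {"tx": 0.241,"ty": -0.684,"tz": 0,"ax": 0,"ay": 0,"az": 0.357},
  {"tx": 0.241,"ty": -0.684,"tz": 0,"ax": 0,"ay": 0,"az": 0.357},
])

```text
t: 12.92
tcp_pos: [0.6454, 0.1206, 0.1665]
eef_rot: [3.141, -0.002, 3.109]
force: [-0.1, -0.3, 0.0]
grip_width: 0.0108
grip_force: 59.5
```

```bash
python3 snap.py w9; python3 rel.py w9 -.008 .0035 .055; python3 rel.py w9 .014 .022 .035
```

```text
12.9167 [0.6454 0.1206 0.1665] [ 3.141e+00 -2.000e-03  3.109e+00] [ 1.330e-01  2.430e-01  1.177e+00  1.000e-03  1.724e+00 -1.406e+00]
n 9752 z [0.1611 0.163  0.1647] enc [0.6454 0.1203 0.0426] rel [ 0.     -0.0004] rect [0.6433 0.1191] [0.0799 0.0836] 32.710174560546875
n 2642 z [0.1809 0.1849 0.188 ] enc [0.6447 0.1195 0.0251] rel [-0.0007 -0.0011] rect [0.6438 0.1226] [0.0483 0.0345] 21.73269271850586
```

View pics/w9.png

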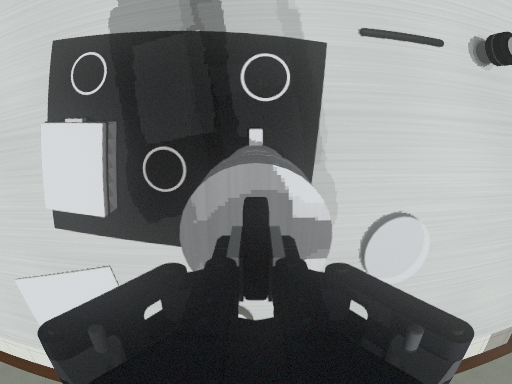

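The lid hangs level at (256,215), with its bar in line with the visible ear (256,135). Lowering.

Request:
play_rows([
  {"tx": 0.004,"ty": 0,"tz": -0.1,"ax": 0,"ay": 0,"az": 0},
  {"tx": 0.004,"ty": 0,"tz": -0.25,"ax": 0,"ay": 0,"az": 0},
  {"tx": 0.004,"ty": 0,"tz": -0.4,"ax": 0,"ay": 0,"az": 0},
  {"tx": 0.004,"ty": 0,"tz": -0.5,"ax": 0,"ay": 0,"az": 0},
  {"tx": 0.004,"ty": 0,"tz": -0.55,"ax": 0,"ay": 0,"az": 0},
  {"tx": 0.004,"ty": 0,"tz": -0.59,"ax": 0,"ay": 0,"az": 0},
  {"tx": 0.004,"ty": 0,"tz": -0.61,"ax": 0,"ay": 0,"az": 0},
  {"tx": 0.004,"ty": 0,"tz": -0.61,"ax": 0,"ay": 0,"az": 0},
  {"tx": 0.004,"ty": 0,"tz": -0.61,"ax": 0,"ay": 0,"az": 0},
])

```text
t: 13.72
tcp_pos: [0.647, 0.1205, 0.0771]
eef_rot: [3.141, 0.002, 3.11]
force: [-0.1, 0.1, -1.1]
grip_width: 0.0108
grip_force: 59.5
```

Request:
play_rows([
  {"tx": -0.004,"ty": 0,"tz": -0.01,"ax": 0,"ay": 0,"az": 0},
  {"tx": -0.004,"ty": 0,"tz": -0.02,"ax": 0,"ay": 0,"az": 0},
  {"tx": -0.004,"ty": 0,"tz": -0.025,"ax": 0,"ay": 0,"az": 0},
  {"tx": -0.004,"ty": 0,"tz": -0.025,"ax": 0,"ay": 0,"az": 0},
  {"tx": -0.004,"ty": 0,"tz": -0.025,"ax": 0,"ay": 0,"az": 0},
  {"tx": -0.004,"ty": 0,"tz": -0.025,"ax": 0,"ay": 0,"az": 0},
])

```text
t: 14.22
tcp_pos: [0.6464, 0.1202, 0.0736]
eef_rot: [3.141, 0.002, 3.11]
force: [-1.0, -0.5, 5.9]
grip_width: 0.0105
grip_force: 60.3
```

Request:
play_rows([
  {"tx": 0,"ty": 0,"tz": 0,"ax": 0,"ay": 0,"az": 0},
  {"tx": 0,"ty": 0,"tz": 0,"ax": 0,"ay": 0,"az": 0},
  {"tx": 0,"ty": 0,"tz": 0,"ax": 0,"ay": 0,"az": 0},
  {"tx": 0,"ty": 0,"tz": 0,"ax": 0,"ay": 0,"az": 0},
  {"tx": 0,"ty": 0,"tz": 0.15,"ax": 0,"ay": 0,"az": 0},
  {"tx": 0,"ty": 0,"tz": 0.4,"ax": 0,"ay": 0,"az": 0},
  {"tx": 0,"ty": 0,"tz": 0.7,"ax": 0,"ay": 0,"az": 0},
  {"tx": 0,"ty": 0,"tz": 0.7,"ax": 0,"ay": 0,"az": 0},
  {"tx": 0,"ty": 0,"tz": 0.7,"ax": 0,"ay": 0,"az": 0},
  {"tx": 0,"ty": 0,"tz": 0.7,"ax": 0,"ay": 0,"az": 0},
], hand=40)

```text
t: 15.05
tcp_pos: [0.6461, 0.1202, 0.1774]
eef_rot: [3.141, 0.001, 3.11]
force: [0.4, 0.5, -0.9]
grip_width: 0.0396
grip_force: 0.0
```

```bash
python3 snap.py w10; python3 - <<'E'
from h import *
c=np.load("pics/w10.npz")
for nm,xy,lo,hi,rad in (("bar",(.646,.1205),.086,.1,.05),("top",(.646,.1205),.063,.077,.05)):
    p,_=near(c,xy,rad,lo,hi)
    a=cv2.minAreaRect(p[:,:2].astype(np.float32)); w,v=np.linalg.eigh(np.cov(p[:,:2].T)); print(nm,len(p),np.median(p,0).round(4),np.round(a[0],4),np.round(a[1],4),round(a[2],2),"pca",np.degrees(np.arctan2(v[1,1],v[0,1])),"enc",cv2.minEnclosingCircle(p[:,:2].astype(np.float32)))
p,_=near(c,(.646,.1205),.05,.063,.077); print(np.linalg.lstsq(np.c_[p[:,:2]-p[:,:2].mean(0),np.ones(len(p))],p[:,2],rcond=None)[0])
P=wpts(c); ok=(P[...,2]>.013)&(P[...,2]<.026)&(c["z_map"]>0); d=np.hypot(P[...,0]-.6462,P[...,1]-.1205); ok&=(d>.038)&(d<.056); q=P[ok]; b=q[q[:,0]<.6465]; print(len(b),b.mean(0),np.degrees(np.arctan2(.1205-b[:,1].mean(),.6462-b[:,0].mean())))
E
```

```text
15.05 [0.6461 0.1202 0.1774] [3.141e+00 1.000e-03 3.110e+00] [ 0.132  0.242  1.159 -0.     1.74  -1.407]
bar 882 [0.6438 0.1202 0.0919] [0.646  0.1201] [0.012  0.0499] 88.6 pca 177.9812514920653 enc ((0.6461058259010315, 0.11949656158685684), 0.02533569745719433)
top 6109 [0.6435 0.1203 0.0701] [0.6463 0.1199] [0.0841 0.084 ] 26.18 pca 87.6772544538491 enc ((0.6465359926223755, 0.12003836035728455), 0.042589616030454636)
[0.00284174 0.00156162 0.07009674]
151 [0.59984535 0.12174919 0.02007909] -1.5436615718465636
```

Request:
play_rows([
  {"tx": -0.527,"ty": 0.985,"tz": 0,"ax": 0,"ay": 0,"az": 0},
  {"tx": -0.527,"ty": 0.985,"tz": 0,"ax": 0,"ay": 0,"az": 0},
  {"tx": -0.527,"ty": 0.985,"tz": 0,"ax": 0,"ay": 0,"az": 0},
  {"tx": -0.527,"ty": 0.985,"tz": 0,"ax": 0,"ay": 0,"az": 0},
  {"tx": -0.527,"ty": 0.985,"tz": 0,"ax": 0,"ay": 0,"az": 0},
  {"tx": -0.527,"ty": 0.985,"tz": 0,"ax": 0,"ay": 0,"az": 0},
], hand=62)

```text
t: 15.6
tcp_pos: [0.5649, 0.2698, 0.1748]
eef_rot: [-3.14, -0.003, 3.114]
force: [-0.3, -0.4, 0.5]
grip_width: 0.0616
grip_force: 0.0
```

Request:
play_rows([
  {"tx": -0.527,"ty": 0.985,"tz": -0.3,"ax": 0,"ay": 0,"az": 0},
  {"tx": -0.527,"ty": 0.985,"tz": -0.3,"ax": 0,"ay": 0,"az": 0},
  {"tx": -0.527,"ty": 0.985,"tz": -0.3,"ax": 0,"ay": 0,"az": 0},
  {"tx": -0.527,"ty": 0.985,"tz": -0.3,"ax": 0,"ay": 0,"az": 0},
  {"tx": -0.527,"ty": 0.985,"tz": -0.3,"ax": 0,"ay": 0,"az": 0},
  {"tx": -0.527,"ty": 0.985,"tz": -0.3,"ax": 0,"ay": 0,"az": 0},
  {"tx": -0.527,"ty": 0.985,"tz": -0.3,"ax": 0,"ay": 0,"az": 0},
  {"tx": -0.527,"ty": 0.985,"tz": -0.3,"ax": 0,"ay": 0,"az": 0},
])

```text
t: 16.27
tcp_pos: [0.4892, 0.4139, 0.1321]
eef_rot: [-3.141, 0.0, 3.108]
force: [0.2, -0.7, 0.2]
grip_width: 0.062
grip_force: 0.0
```

```bash
python3 snap.py w11; python3 - <<'E'
from h import *
c=np.load("pics/w11.npz")
for nm,xy,lo,hi,rad in (("top",(.488,.416),.052,.066,.04),("all",(.488,.416),.02,.066,.04)):
    p,_=near(c,xy,rad,lo,hi); a=cv2.minAreaRect(p[:,:2].astype(np.float32)); print(nm,len(p),np.median(p,0).round(4),"rect",np.round(a[0],4),np.round(a[1],4),"enc",cv2.minEnclosingCircle(p[:,:2].astype(np.float32)))
E
```

```text
16.2667 [0.4892 0.4139 0.1321] [-3.141  0.     3.108] [ 6.500e-01  2.030e-01  1.283e+00 -1.000e-03  1.656e+00 -8.870e-01]
top 1607 [0.4862 0.4167 0.0571] rect [0.488  0.4164] [0.0389 0.039 ] enc ((0.48821523785591125, 0.4164533019065857), 0.020116597414016724)
all 2189 [0.4844 0.4165 0.0537] rect [0.4878 0.4164] [0.0396 0.0394] enc ((0.487955242395401, 0.41646212339401245), 0.02031741850078106)
```

Request:
play_rows([
  {"tx": 0,"ty": 0.003,"tz": -0.2,"ax": 0,"ay": 0,"az": 0},
  {"tx": 0,"ty": 0.003,"tz": -0.4,"ax": 0,"ay": 0,"az": 0},
  {"tx": 0,"ty": 0.003,"tz": -0.6,"ax": 0,"ay": 0,"az": 0},
  {"tx": 0,"ty": 0.003,"tz": -0.72,"ax": 0,"ay": 0,"az": 0},
  {"tx": 0,"ty": 0.003,"tz": -0.773,"ax": 0,"ay": 0,"az": 0},
  {"tx": 0,"ty": 0.003,"tz": -0.773,"ax": 0,"ay": 0,"az": 0},
  {"tx": 0,"ty": 0.003,"tz": -0.773,"ax": 0,"ay": 0,"az": 0},
  {"tx": 0,"ty": 0.003,"tz": -0.773,"ax": 0,"ay": 0,"az": 0},
])

```text
t: 16.98
tcp_pos: [0.4893, 0.4165, 0.0188]
eef_rot: [3.139, 0.003, 3.109]
force: [-0.1, 0.4, -0.1]
grip_width: 0.0621
grip_force: 0.0
```

Request:
play_rows([
  {"tx": 0,"ty": 0,"tz": 0,"ax": 0,"ay": 0,"az": 0},
  {"tx": 0,"ty": 0,"tz": 0,"ax": 0,"ay": 0,"az": 0},
  {"tx": 0,"ty": 0,"tz": 0,"ax": 0,"ay": 0,"az": 0},
  {"tx": 0,"ty": 0,"tz": 0,"ax": 0,"ay": 0,"az": 0},
  {"tx": 0,"ty": 0,"tz": 0,"ax": 0,"ay": 0,"az": 0},
  {"tx": 0,"ty": 0,"tz": 0,"ax": 0,"ay": 0,"az": 0},
  {"tx": 0,"ty": 0,"tz": 0,"ax": 0,"ay": 0,"az": 0},
], hand=25, grip_force=50)

```text
t: 17.57
tcp_pos: [0.4888, 0.4169, 0.0185]
eef_rot: [3.139, 0.003, 3.11]
force: [0.2, -0.1, 6.5]
grip_width: 0.0387
grip_force: 50.5
```

Request:
play_rows([
  {"tx": 0,"ty": 0,"tz": 0.15,"ax": 0,"ay": 0,"az": 0},
  {"tx": 0,"ty": 0,"tz": 0.3,"ax": 0,"ay": 0,"az": 0},
  {"tx": 0,"ty": 0,"tz": 0.5,"ax": 0,"ay": 0,"az": 0},
  {"tx": 0,"ty": 0,"tz": 0.75,"ax": 0,"ay": 0,"az": 0},
  {"tx": 0,"ty": 0,"tz": 1,"ax": 0,"ay": 0,"az": 0},
  {"tx": 0,"ty": 0,"tz": 1,"ax": 0,"ay": 0,"az": 0},
])

```text
t: 18.07
tcp_pos: [0.49, 0.418, 0.1769]
eef_rot: [3.132, 0.011, 3.11]
force: [1.4, 0.0, 0.9]
grip_width: 0.0391
grip_force: 50.4
```

Request:
play_rows([
  {"tx": 0.04,"ty": -0.15,"tz": 0,"ax": 0,"ay": 0,"az": 0},
  {"tx": 0.1,"ty": -0.35,"tz": 0,"ax": 0,"ay": 0,"az": 0},
  {"tx": 0.16,"ty": -0.6,"tz": 0,"ax": 0,"ay": 0,"az": 0},
  {"tx": 0.222,"ty": -0.824,"tz": 0,"ax": 0,"ay": 0,"az": 0},
])

```text
t: 18.4
tcp_pos: [0.5209, 0.2913, 0.1659]
eef_rot: [-3.141, -0.0, 3.111]
force: [0.2, 0.2, 0.1]
grip_width: 0.0389
grip_force: 50.5
```

Request:
play_rows([
  {"tx": 0.07,"ty": -0.25,"tz": 0,"ax": 0,"ay": 0,"az": 0},
  {"tx": 0.14,"ty": -0.5,"tz": 0,"ax": 0,"ay": 0,"az": 0},
  {"tx": 0.222,"ty": -0.824,"tz": 0,"ax": 0,"ay": 0,"az": 0},
  {"tx": 0.222,"ty": -0.824,"tz": 0,"ax": 0,"ay": 0,"az": 0},
])

```text
t: 18.73
tcp_pos: [0.5555, 0.1633, 0.1661]
eef_rot: [-3.139, 0.001, 3.105]
force: [-0.7, 0.1, -0.9]
grip_width: 0.0389
grip_force: 50.6
```

Request:
play_rows([
  {"tx": 0.07,"ty": -0.25,"tz": 0,"ax": 0,"ay": 0,"az": 0},
  {"tx": 0.14,"ty": -0.5,"tz": 0,"ax": 0,"ay": 0,"az": 0},
  {"tx": 0.222,"ty": -0.824,"tz": 0,"ax": 0,"ay": 0,"az": 0},
  {"tx": 0.222,"ty": -0.824,"tz": 0,"ax": 0,"ay": 0,"az": 0},
])

```text
t: 19.07
tcp_pos: [0.5885, 0.04, 0.1658]
eef_rot: [-3.139, 0.0, 3.105]
force: [-1.3, -0.5, -0.3]
grip_width: 0.039
grip_force: 50.8
```

Request:
play_rows([
  {"tx": 0.07,"ty": -0.25,"tz": -0.05,"ax": 0,"ay": 0,"az": 0},
  {"tx": 0.14,"ty": -0.5,"tz": -0.1,"ax": 0,"ay": 0,"az": 0},
  {"tx": 0.19,"ty": -0.7,"tz": -0.2,"ax": 0,"ay": 0,"az": 0},
  {"tx": 0.22,"ty": -0.824,"tz": -0.3,"ax": 0,"ay": 0,"az": 0},
  {"tx": 0.22,"ty": -0.824,"tz": -0.3,"ax": 0,"ay": 0,"az": 0},
  {"tx": 0.22,"ty": -0.824,"tz": -0.3,"ax": 0,"ay": 0,"az": 0},
  {"tx": 0.22,"ty": -0.824,"tz": -0.3,"ax": 0,"ay": 0,"az": 0},
  {"tx": 0.22,"ty": -0.824,"tz": -0.3,"ax": 0,"ay": 0,"az": 0},
])

```text
t: 19.73
tcp_pos: [0.6211, -0.0768, 0.1225]
eef_rot: [3.141, 0.002, 3.111]
force: [-0.1, 0.0, -0.6]
grip_width: 0.0389
grip_force: 50.8
```

```bash
python3 snap.py w12; python3 rel.py w12 .033 .045 .024;python3 rel.py w12 .0 .03 .024; python3 - <<'E'
from h import *
c=np.load("pics/w12.npz"); g=cv2.cvtColor(c["color"],cv2.COLOR_RGB2GRAY)
p,_=near(c,(.621,-.0777),.075,.033,.044); a=cv2.minAreaRect(p[:,:2].astype(np.float32)); print("box",len(p),np.median(p[:,2]),np.round(a[0],4),np.round(a[1],4),a[2])
E
```

```text
19.7333 [ 0.6211 -0.0768  0.1225] [3.141e+00 2.000e-03 3.111e+00] [-1.780e-01  1.640e-01  1.344e+00  1.000e-03  1.632e+00 -1.718e+00]
n 6102 z [0.1555 0.1608 0.1639] enc [ 0.6206 -0.0768  0.0238] rel [-0.0005  0.    ] rect [ 0.6203 -0.0778] [0.0448 0.0392] 83.79624938964844
n 1735 z [0.128  0.1424 0.1522] enc [ 0.6199 -0.0768  0.0235] rel [-0.0012  0.    ] rect [ 0.6156 -0.0765] [0.0311 0.0428] 0.3253445625305176
box 8832 0.038049818379480835 [ 0.6143 -0.0772] [0.0849 0.086 ] 82.72039031982422
```

View pics/w12.png

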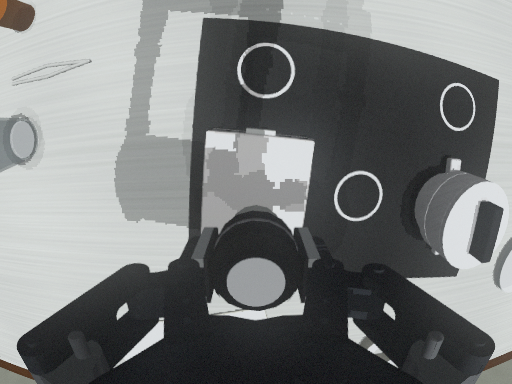

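The eyepiece is held upright at (256,265) above the box top; the ring in front is at (266,70).

Request:
play_rows([
  {"tx": 0,"ty": -0.003,"tz": -0.1,"ax": 0,"ay": 0,"az": 0},
  {"tx": 0,"ty": -0.003,"tz": -0.2,"ax": 0,"ay": 0,"az": 0},
  {"tx": 0,"ty": -0.003,"tz": -0.3,"ax": 0,"ay": 0,"az": 0},
  {"tx": 0,"ty": -0.003,"tz": -0.37,"ax": 0,"ay": 0,"az": 0},
  {"tx": 0,"ty": -0.003,"tz": -0.41,"ax": 0,"ay": 0,"az": 0},
  {"tx": 0,"ty": -0.003,"tz": -0.43,"ax": 0,"ay": 0,"az": 0},
  {"tx": 0,"ty": -0.003,"tz": -0.43,"ax": 0,"ay": 0,"az": 0},
  {"tx": 0,"ty": -0.003,"tz": -0.43,"ax": 0,"ay": 0,"az": 0},
  {"tx": 0,"ty": -0.003,"tz": -0.43,"ax": 0,"ay": 0,"az": 0},
])

```text
t: 20.53
tcp_pos: [0.6212, -0.0788, 0.0577]
eef_rot: [-3.141, 0.002, 3.11]
force: [-0.3, 0.0, -0.6]
grip_width: 0.0387
grip_force: 50.8
```

Request:
play_rows([
  {"tx": 0,"ty": 0.003,"tz": -0.005,"ax": 0,"ay": 0,"az": 0},
  {"tx": 0,"ty": 0.003,"tz": -0.01,"ax": 0,"ay": 0,"az": 0},
  {"tx": 0,"ty": 0.003,"tz": -0.01,"ax": 0,"ay": 0,"az": 0},
  {"tx": 0,"ty": 0.003,"tz": -0.01,"ax": 0,"ay": 0,"az": 0},
  {"tx": 0,"ty": 0.003,"tz": -0.01,"ax": 0,"ay": 0,"az": 0},
])

```text
t: 20.95
tcp_pos: [0.6212, -0.0783, 0.0565]
eef_rot: [-3.141, 0.002, 3.11]
force: [-1.9, 0.1, 6.3]
grip_width: 0.0389
grip_force: 51.3
```

Request:
play_rows([
  {"tx": 0,"ty": 0,"tz": 0,"ax": 0,"ay": 0,"az": 0},
  {"tx": 0,"ty": 0,"tz": 0,"ax": 0,"ay": 0,"az": 0},
  {"tx": 0,"ty": 0,"tz": 0,"ax": 0,"ay": 0,"az": 0},
  {"tx": 0,"ty": 0,"tz": 0,"ax": 0,"ay": 0,"az": 0},
  {"tx": 0,"ty": 0,"tz": 0.1,"ax": 0,"ay": 0,"az": 0},
  {"tx": 0,"ty": 0,"tz": 0.3,"ax": 0,"ay": 0,"az": 0},
  {"tx": 0,"ty": 0,"tz": 0.5,"ax": 0,"ay": 0,"az": 0},
  {"tx": 0,"ty": 0,"tz": 0.8,"ax": 0,"ay": 0,"az": 0},
  {"tx": 0,"ty": 0,"tz": 0.8,"ax": 0,"ay": 0,"az": 0},
  {"tx": 0,"ty": 0,"tz": 0.8,"ax": 0,"ay": 0,"az": 0},
  {"tx": 0,"ty": 0,"tz": 0.8,"ax": 0,"ay": 0,"az": 0},
], hand=60)

```text
t: 21.87
tcp_pos: [0.6209, -0.0783, 0.1753]
eef_rot: [-3.141, 0.001, 3.11]
force: [0.3, -0.1, -0.6]
grip_width: 0.0602
grip_force: 0.0
```

```bash
python3 snap.py w13; python3 - <<'E'
from h import *
c=np.load("pics/w13.npz")
p,_=near(c,(.621,-.0777),.035,.09,.104); print("eye",len(p),np.median(p,0).round(4),cv2.minEnclosingCircle(p[:,:2].astype(np.float32)))
p,_=near(c,(.621,-.0777),.075,.033,.044); a=cv2.minAreaRect(p[:,:2].astype(np.float32)); print("box",len(p),np.median(p[:,2]),np.round(a[0],4),np.round(a[1],4),a[2])
E
```

```text
21.8667 [ 0.6209 -0.0783  0.1753] [-3.141e+00  1.000e-03  3.110e+00] [-0.18   0.156  1.26  -0.     1.725 -1.719]
eye 1522 [ 0.6184 -0.0784  0.0953] ((0.620529055595398, -0.07850144803524017), 0.020051609724760056)
box 6474 0.03805832706721095 [ 0.6213 -0.078 ] [0.0861 0.1   ] 82.72109985351562
```

Request:
play_rows([
  {"tx": -0.678,"ty": -0.837,"tz": 0,"ax": 0,"ay": 0,"az": 0},
  {"tx": -0.678,"ty": -0.837,"tz": 0,"ax": 0,"ay": 0,"az": 0},
  {"tx": -0.678,"ty": -0.837,"tz": 0,"ax": 0,"ay": 0,"az": 0},
  {"tx": -0.678,"ty": -0.837,"tz": 0,"ax": 0,"ay": 0,"az": 0},
  {"tx": -0.678,"ty": -0.837,"tz": 0,"ax": 0,"ay": 0,"az": 0},
])

```text
t: 22.33
tcp_pos: [0.5147, -0.2082, 0.1728]
eef_rot: [-3.14, -0.005, 3.104]
force: [-0.2, -0.2, -0.1]
grip_width: 0.06
grip_force: 0.0
```

Request:
play_rows([
  {"tx": -0.678,"ty": -0.837,"tz": -0.2,"ax": 0,"ay": 0,"az": 0},
  {"tx": -0.678,"ty": -0.837,"tz": -0.2,"ax": 0,"ay": 0,"az": 0},
  {"tx": -0.678,"ty": -0.837,"tz": -0.2,"ax": 0,"ay": 0,"az": 0},
  {"tx": -0.678,"ty": -0.837,"tz": -0.2,"ax": 0,"ay": 0,"az": 0},
  {"tx": -0.678,"ty": -0.837,"tz": -0.2,"ax": 0,"ay": 0,"az": 0},
  {"tx": -0.678,"ty": -0.837,"tz": -0.2,"ax": 0,"ay": 0,"az": 0},
  {"tx": -0.678,"ty": -0.837,"tz": -0.2,"ax": 0,"ay": 0,"az": 0},
  {"tx": -0.678,"ty": -0.837,"tz": -0.2,"ax": 0,"ay": 0,"az": 0},
])

```text
t: 23.0
tcp_pos: [0.418, -0.3283, 0.1446]
eef_rot: [3.141, -0.0, 3.111]
force: [-1.1, -0.5, 0.3]
grip_width: 0.0598
grip_force: 0.0
```

```bash
python3 snap.py w14; python3 - <<'E'
from h import *
c=np.load("pics/w14.npz")
for nm,xy,lo,hi,rad in (("body",(.418,-.328),.01,.051,.025),("collar",(.418,-.328),.051,.075,.025),("teat",(.418,-.328),.076,.095,.025)):
    p,_=near(c,xy,rad,lo,hi)
    if len(p)>5: print(nm,len(p),np.median(p,0).round(4),p[:,2].max().round(4),cv2.minEnclosingCircle(p[:,:2].astype(np.float32)))
E
```

```text
23.0 [ 0.418  -0.3283  0.1446] [ 3.141 -0.     3.111] [-7.300e-01 -9.300e-02  1.567e+00  1.000e-03  1.668e+00 -2.270e+00]
body 508 [ 0.4055 -0.3283  0.0464] 0.051 ((0.41748255491256714, -0.3287295401096344), 0.016041897237300873)
collar 621 [ 0.4118 -0.3284  0.0636] 0.075 ((0.4168712794780731, -0.32887718081474304), 0.014197809621691704)
teat 224 [ 0.4161 -0.3289  0.0835] 0.0855 ((0.41918832063674927, -0.32894641160964966), 0.005484841763973236)
```

Request:
play_rows([
  {"tx": 0,"ty": 0,"tz": -0.2,"ax": 0,"ay": 0,"az": 0},
  {"tx": 0,"ty": 0,"tz": -0.4,"ax": 0,"ay": 0,"az": 0},
  {"tx": 0,"ty": 0,"tz": -0.6,"ax": 0,"ay": 0,"az": 0},
  {"tx": 0,"ty": 0,"tz": -0.76,"ax": 0,"ay": 0,"az": 0},
  {"tx": 0,"ty": 0,"tz": -0.84,"ax": 0,"ay": 0,"az": 0},
  {"tx": 0,"ty": 0,"tz": -0.88,"ax": 0,"ay": 0,"az": 0},
  {"tx": 0,"ty": 0,"tz": -0.88,"ax": 0,"ay": 0,"az": 0},
  {"tx": 0,"ty": 0,"tz": -0.88,"ax": 0,"ay": 0,"az": 0},
  {"tx": 0,"ty": 0,"tz": -0.88,"ax": 0,"ay": 0,"az": 0},
])

```text
t: 23.8
tcp_pos: [0.4184, -0.3301, 0.0152]
eef_rot: [-3.14, 0.002, 3.11]
force: [0.3, 0.1, -0.1]
grip_width: 0.06
grip_force: 0.0
```

Request:
play_rows([
  {"tx": 0,"ty": 0,"tz": 0,"ax": 0,"ay": 0,"az": 0},
  {"tx": 0,"ty": 0,"tz": 0,"ax": 0,"ay": 0,"az": 0},
  {"tx": 0,"ty": 0,"tz": 0,"ax": 0,"ay": 0,"az": 0},
  {"tx": 0,"ty": 0,"tz": 0,"ax": 0,"ay": 0,"az": 0},
  {"tx": 0,"ty": 0,"tz": 0,"ax": 0,"ay": 0,"az": 0},
  {"tx": 0,"ty": 0,"tz": 0,"ax": 0,"ay": 0,"az": 0},
  {"tx": 0,"ty": 0,"tz": 0,"ax": 0,"ay": 0,"az": 0},
], hand=18, grip_force=45)

```text
t: 24.38
tcp_pos: [0.4178, -0.3299, 0.0144]
eef_rot: [-3.14, 0.002, 3.11]
force: [-0.8, 1.3, 6.1]
grip_width: 0.0306
grip_force: 44.5
```

Request:
play_rows([
  {"tx": 0,"ty": 0,"tz": 0.15,"ax": 0,"ay": 0,"az": 0},
  {"tx": 0,"ty": 0,"tz": 0.3,"ax": 0,"ay": 0,"az": 0},
  {"tx": 0,"ty": 0,"tz": 0.5,"ax": 0,"ay": 0,"az": 0},
  {"tx": 0,"ty": 0,"tz": 0.75,"ax": 0,"ay": 0,"az": 0},
  {"tx": 0,"ty": 0,"tz": 1,"ax": 0,"ay": 0,"az": 0},
  {"tx": 0,"ty": 0,"tz": 1,"ax": 0,"ay": 0,"az": 0},
])

```text
t: 24.88
tcp_pos: [0.4194, -0.3314, 0.1722]
eef_rot: [-3.133, 0.01, 3.11]
force: [0.6, -0.8, 1.3]
grip_width: 0.0308
grip_force: 44.7
```

Request:
play_rows([
  {"tx": 0.1,"ty": 0.16,"tz": 0,"ax": 0,"ay": 0,"az": 0},
  {"tx": 0.22,"ty": 0.35,"tz": 0,"ax": 0,"ay": 0,"az": 0},
  {"tx": 0.35,"ty": 0.57,"tz": 0,"ax": 0,"ay": 0,"az": 0},
  {"tx": 0.48,"ty": 0.779,"tz": 0,"ax": 0,"ay": 0,"az": 0},
])

```text
t: 25.22
tcp_pos: [0.4895, -0.2114, 0.1626]
eef_rot: [3.141, -0.0, 3.108]
force: [0.3, -0.1, -0.4]
grip_width: 0.031
grip_force: 44.8
```

Request:
play_rows([
  {"tx": 0.13,"ty": 0.22,"tz": 0,"ax": 0,"ay": 0,"az": 0},
  {"tx": 0.26,"ty": 0.43,"tz": 0,"ax": 0,"ay": 0,"az": 0},
  {"tx": 0.4,"ty": 0.65,"tz": 0,"ax": 0,"ay": 0,"az": 0},
  {"tx": 0.48,"ty": 0.779,"tz": 0,"ax": 0,"ay": 0,"az": 0},
])

```text
t: 25.55
tcp_pos: [0.5624, -0.0923, 0.1623]
eef_rot: [3.14, -0.0, 3.112]
force: [0.2, -1.2, 0.3]
grip_width: 0.0305
grip_force: 44.8
```

Request:
play_rows([
  {"tx": 0.13,"ty": 0.22,"tz": 0,"ax": 0,"ay": 0,"az": 0},
  {"tx": 0.26,"ty": 0.43,"tz": 0,"ax": 0,"ay": 0,"az": 0},
  {"tx": 0.4,"ty": 0.65,"tz": 0,"ax": 0,"ay": 0,"az": 0},
  {"tx": 0.48,"ty": 0.779,"tz": 0,"ax": 0,"ay": 0,"az": 0},
  {"tx": 0.48,"ty": 0.779,"tz": 0,"ax": 0,"ay": 0,"az": 0},
  {"tx": 0.48,"ty": 0.779,"tz": 0,"ax": 0,"ay": 0,"az": 0},
  {"tx": 0.48,"ty": 0.779,"tz": 0,"ax": 0,"ay": 0,"az": 0},
])

```text
t: 26.13
tcp_pos: [0.6329, 0.0206, 0.1624]
eef_rot: [-3.141, -0.001, 3.11]
force: [0.2, -0.7, -0.2]
grip_width: 0.0309
grip_force: 44.9
```

```bash
python3 snap.py w15; python3 rel.py w15 .06 .073 .02;python3 rel.py w15 .03 .055 .019
```

```text
26.1333 [0.6329 0.0206 0.1624] [-3.141e+00 -1.000e-03  3.110e+00] [-2.100e-02  1.790e-01  1.257e+00 -1.000e-03  1.707e+00 -1.560e+00]
n 488 z [0.2226 0.2267 0.2351] enc [0.623  0.0201 0.0119] rel [-0.0098 -0.0005] rect [0.6271 0.0199] [0.0236 0.0086] 87.68830108642578
n 4623 z [0.1931 0.2014 0.2169] enc [0.6328 0.0206 0.0191] rel [-0. -0.] rect [0.6297 0.0206] [0.0355 0.027 ] 87.68009185791016
```

View pics/w15.png

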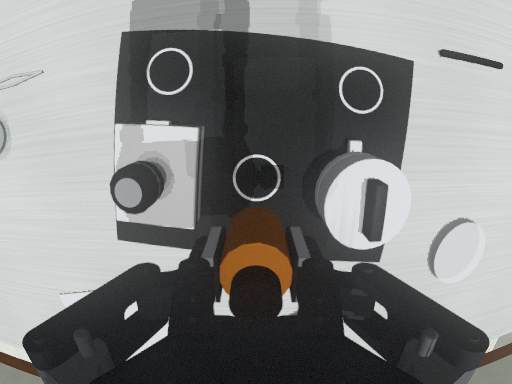

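The dropper is held upright at (256,255) above its ring (257,177), and the eyepiece (140,185) and lid (365,205) stay in place. Lowering.

Request:
play_rows([
  {"tx": 0.003,"ty": 0.004,"tz": -0.2,"ax": 0,"ay": 0,"az": 0},
  {"tx": 0.003,"ty": 0.004,"tz": -0.4,"ax": 0,"ay": 0,"az": 0},
  {"tx": 0.003,"ty": 0.004,"tz": -0.6,"ax": 0,"ay": 0,"az": 0},
  {"tx": 0.003,"ty": 0.004,"tz": -0.76,"ax": 0,"ay": 0,"az": 0},
  {"tx": 0.003,"ty": 0.004,"tz": -0.86,"ax": 0,"ay": 0,"az": 0},
  {"tx": 0.003,"ty": 0.004,"tz": -0.93,"ax": 0,"ay": 0,"az": 0},
  {"tx": 0.003,"ty": 0.004,"tz": -0.96,"ax": 0,"ay": 0,"az": 0},
  {"tx": 0.003,"ty": 0.004,"tz": -0.97,"ax": 0,"ay": 0,"az": 0},
  {"tx": 0.003,"ty": 0.004,"tz": -0.97,"ax": 0,"ay": 0,"az": 0},
  {"tx": 0.003,"ty": 0.004,"tz": -0.97,"ax": 0,"ay": 0,"az": 0},
  {"tx": 0.003,"ty": 0.004,"tz": -0.97,"ax": 0,"ay": 0,"az": 0},
  {"tx": 0.003,"ty": 0.004,"tz": -0.97,"ax": 0,"ay": 0,"az": 0},
])

```text
t: 27.18
tcp_pos: [0.6343, 0.0218, 0.0187]
eef_rot: [3.142, 0.002, 3.11]
force: [0.4, 0.6, 0.1]
grip_width: 0.0306
grip_force: 44.8
```

Request:
play_rows([
  {"tx": 0,"ty": 0,"tz": -0.005,"ax": 0,"ay": 0,"az": 0},
  {"tx": -0.002,"ty": -0.001,"tz": -0.01,"ax": 0,"ay": 0,"az": 0},
  {"tx": -0.002,"ty": -0.001,"tz": -0.01,"ax": 0,"ay": 0,"az": 0},
  {"tx": -0.002,"ty": -0.001,"tz": -0.01,"ax": 0,"ay": 0,"az": 0},
])

```text
t: 27.52
tcp_pos: [0.6341, 0.0218, 0.0175]
eef_rot: [3.141, 0.002, 3.11]
force: [-0.6, 0.3, 5.2]
grip_width: 0.0307
grip_force: 45.3
```

Request:
play_rows([
  {"tx": 0,"ty": 0,"tz": 0,"ax": 0,"ay": 0,"az": 0},
  {"tx": 0,"ty": 0,"tz": 0,"ax": 0,"ay": 0,"az": 0},
  {"tx": 0,"ty": 0,"tz": 0,"ax": 0,"ay": 0,"az": 0},
  {"tx": 0,"ty": 0,"tz": 0,"ax": 0,"ay": 0,"az": 0},
  {"tx": 0,"ty": 0,"tz": 0.1,"ax": 0,"ay": 0,"az": 0},
  {"tx": 0,"ty": 0,"tz": 0.3,"ax": 0,"ay": 0,"az": 0},
  {"tx": 0,"ty": 0,"tz": 0.5,"ax": 0,"ay": 0,"az": 0},
  {"tx": 0,"ty": 0,"tz": 0.75,"ax": 0,"ay": 0,"az": 0},
  {"tx": 0,"ty": 0,"tz": 1,"ax": 0,"ay": 0,"az": 0},
  {"tx": 0,"ty": 0,"tz": 1,"ax": 0,"ay": 0,"az": 0},
  {"tx": 0,"ty": 0,"tz": 1,"ax": 0,"ay": 0,"az": 0},
  {"tx": 0,"ty": 0,"tz": 1,"ax": 0,"ay": 0,"az": 0},
], hand=48)

```text
t: 28.52
tcp_pos: [0.6333, 0.0216, 0.1655]
eef_rot: [-3.142, -0.001, 3.11]
force: [1.3, 1.1, -1.0]
grip_width: 0.0479
grip_force: 0.0
```

```bash
python3 snap.py w16; python3 - <<'E'
from h import *
c=np.load("pics/w16.npz")
for nm,xy,lo,hi,rad in (("body",(.634,.0215),.012,.054,.025),("collar",(.634,.0215),.054,.078,.025),("teat",(.634,.0215),.079,.095,.025)):
    p,_=near(c,xy,rad,lo,hi)
    if len(p)>5: print(nm,len(p),np.median(p,0).round(4),p[:,2].max().round(4),cv2.minEnclosingCircle(p[:,:2].astype(np.float32)))
E
```

```text
28.5167 [0.6333 0.0216 0.1655] [-3.142e+00 -1.000e-03  3.110e+00] [-0.02   0.179  1.251 -0.     1.712 -1.558]
body 452 [0.622  0.0215 0.0501] 0.054 ((0.6339969635009766, 0.02181701362133026), 0.01616687700152397)
collar 520 [0.6283 0.0221 0.067 ] 0.0779 ((0.6334795355796814, 0.022135555744171143), 0.014277969487011433)
teat 194 [0.6327 0.0218 0.0866] 0.0886 ((0.633698582649231, 0.02179213985800743), 0.005776398349553347)
```

Request:
play_rows([
  {"tx": -0.848,"ty": 0.915,"tz": 0,"ax": 0,"ay": 0,"az": 0},
  {"tx": -0.848,"ty": 0.915,"tz": 0,"ax": 0,"ay": 0,"az": 0},
  {"tx": -0.848,"ty": 0.915,"tz": 0,"ax": 0,"ay": 0,"az": 0},
  {"tx": -0.848,"ty": 0.915,"tz": 0,"ax": 0,"ay": 0,"az": 0},
  {"tx": -0.848,"ty": 0.915,"tz": 0,"ax": 0,"ay": 0,"az": 0},
  {"tx": -0.848,"ty": 0.915,"tz": 0,"ax": 0,"ay": 0,"az": 0},
])

```text
t: 29.07
tcp_pos: [0.5029, 0.1618, 0.1642]
eef_rot: [3.141, -0.004, 3.114]
force: [-0.1, -0.1, -0.5]
grip_width: 0.0479
grip_force: 0.0
```

Request:
play_rows([
  {"tx": -0.848,"ty": 0.915,"tz": -0.3,"ax": 0,"ay": 0,"az": 0},
  {"tx": -0.848,"ty": 0.915,"tz": -0.3,"ax": 0,"ay": 0,"az": 0},
  {"tx": -0.848,"ty": 0.915,"tz": -0.3,"ax": 0,"ay": 0,"az": 0},
  {"tx": -0.848,"ty": 0.915,"tz": -0.3,"ax": 0,"ay": 0,"az": 0},
  {"tx": -0.848,"ty": 0.915,"tz": -0.3,"ax": 0,"ay": 0,"az": 0},
  {"tx": -0.848,"ty": 0.915,"tz": -0.3,"ax": 0,"ay": 0,"az": 0},
  {"tx": -0.848,"ty": 0.915,"tz": -0.3,"ax": 0,"ay": 0,"az": 0},
  {"tx": -0.848,"ty": 0.915,"tz": -0.3,"ax": 0,"ay": 0,"az": 0},
  {"tx": -0.848,"ty": 0.915,"tz": -0.3,"ax": 0,"ay": 0,"az": 0},
])

```text
t: 29.82
tcp_pos: [0.38, 0.2951, 0.1209]
eef_rot: [-3.141, -0.0, 3.108]
force: [-0.0, -0.1, -0.4]
grip_width: 0.048
grip_force: 0.0
```

```bash
python3 snap.py w17; python3 - <<'E'
from h import *
c=np.load("pics/w17.npz")
for nm,xy,lo,hi,rad in (("all",(.38,.2965),.012,.06,.025),("nose",(.38,.2965),.045,.06,.025)):
    p,_=near(c,xy,rad,lo,hi)
    if len(p)>5: print(nm,len(p),np.median(p,0).round(4),p[:,2].max().round(4),cv2.minEnclosingCircle(p[:,:2].astype(np.float32)))
E
```

```text
29.8167 [0.38   0.2951 0.1209] [-3.141 -0.     3.108] [ 5.900e-01 -2.260e-01  1.729e+00 -1.000e-03  1.639e+00 -9.470e-01]
all 884 [0.3748 0.2965 0.0346] 0.0489 ((0.3787756562232971, 0.2964710295200348), 0.01330247987061739)
nose 41 [0.3754 0.2962 0.0468] 0.0489 ((0.38059961795806885, 0.29630905389785767), 0.005281483288854361)
```

Request:
play_rows([
  {"tx": -0.002,"ty": 0,"tz": -0.2,"ax": 0,"ay": 0,"az": 0},
  {"tx": -0.002,"ty": 0,"tz": -0.4,"ax": 0,"ay": 0,"az": 0},
  {"tx": -0.002,"ty": 0,"tz": -0.6,"ax": 0,"ay": 0,"az": 0},
  {"tx": -0.002,"ty": 0,"tz": -0.7,"ax": 0,"ay": 0,"az": 0},
  {"tx": -0.002,"ty": 0,"tz": -0.75,"ax": 0,"ay": 0,"az": 0},
  {"tx": -0.002,"ty": 0,"tz": -0.78,"ax": 0,"ay": 0,"az": 0},
  {"tx": -0.002,"ty": 0,"tz": -0.78,"ax": 0,"ay": 0,"az": 0},
  {"tx": -0.002,"ty": 0,"tz": -0.78,"ax": 0,"ay": 0,"az": 0},
  {"tx": -0.002,"ty": 0,"tz": -0.78,"ax": 0,"ay": 0,"az": 0},
])

```text
t: 30.62
tcp_pos: [0.3798, 0.2966, 0.0059]
eef_rot: [3.14, 0.002, 3.109]
force: [-0.1, -1.0, 0.4]
grip_width: 0.048
grip_force: 0.0
```

Request:
play_rows([
  {"tx": 0,"ty": 0,"tz": 0,"ax": 0,"ay": 0,"az": 0},
  {"tx": 0,"ty": 0,"tz": 0,"ax": 0,"ay": 0,"az": 0},
  {"tx": 0,"ty": 0,"tz": 0,"ax": 0,"ay": 0,"az": 0},
  {"tx": 0,"ty": 0,"tz": 0,"ax": 0,"ay": 0,"az": 0},
  {"tx": 0,"ty": 0,"tz": 0,"ax": 0,"ay": 0,"az": 0},
  {"tx": 0,"ty": 0,"tz": 0,"ax": 0,"ay": 0,"az": 0},
  {"tx": 0,"ty": 0,"tz": 0,"ax": 0,"ay": 0,"az": 0},
], hand=12, grip_force=70)

```text
t: 31.2
tcp_pos: [0.3795, 0.2967, 0.0056]
eef_rot: [3.14, 0.002, 3.11]
force: [-0.7, -0.5, 5.5]
grip_width: 0.0242
grip_force: 68.7
```

Request:
play_rows([
  {"tx": 0,"ty": 0,"tz": 0.15,"ax": 0,"ay": 0,"az": 0},
  {"tx": 0,"ty": 0,"tz": 0.3,"ax": 0,"ay": 0,"az": 0},
  {"tx": 0,"ty": 0,"tz": 0.5,"ax": 0,"ay": 0,"az": 0},
  {"tx": 0,"ty": 0,"tz": 0.75,"ax": 0,"ay": 0,"az": 0},
  {"tx": 0,"ty": 0,"tz": 0.9,"ax": 0,"ay": 0,"az": 0},
])

```text
t: 31.62
tcp_pos: [0.3791, 0.2965, 0.1427]
eef_rot: [3.14, 0.003, 3.11]
force: [0.5, 0.4, -0.1]
grip_width: 0.0243
grip_force: 68.7
```

Request:
play_rows([
  {"tx": 0.06,"ty": -0.16,"tz": 0,"ax": 0,"ay": 0,"az": 0},
  {"tx": 0.13,"ty": -0.35,"tz": 0,"ax": 0,"ay": 0,"az": 0},
  {"tx": 0.22,"ty": -0.57,"tz": 0,"ax": 0,"ay": 0,"az": 0},
  {"tx": 0.306,"ty": -0.802,"tz": 0,"ax": 0,"ay": 0,"az": 0},
])

```text
t: 31.95
tcp_pos: [0.4247, 0.175, 0.1391]
eef_rot: [3.141, 0.0, 3.112]
force: [-0.1, 1.3, -0.5]
grip_width: 0.0241
grip_force: 68.9
```

Request:
play_rows([
  {"tx": 0.08,"ty": -0.22,"tz": 0,"ax": 0,"ay": 0,"az": 0},
  {"tx": 0.16,"ty": -0.43,"tz": 0,"ax": 0,"ay": 0,"az": 0},
  {"tx": 0.24,"ty": -0.65,"tz": 0,"ax": 0,"ay": 0,"az": 0},
  {"tx": 0.306,"ty": -0.802,"tz": 0,"ax": 0,"ay": 0,"az": 0},
])

```text
t: 32.28
tcp_pos: [0.4708, 0.0529, 0.1389]
eef_rot: [-3.141, -0.0, 3.108]
force: [0.6, 0.1, -0.8]
grip_width: 0.0237
grip_force: 68.9
```

Request:
play_rows([
  {"tx": 0.08,"ty": -0.22,"tz": 0,"ax": 0,"ay": 0,"az": 0},
  {"tx": 0.16,"ty": -0.43,"tz": 0,"ax": 0,"ay": 0,"az": 0},
  {"tx": 0.24,"ty": -0.65,"tz": 0,"ax": 0,"ay": 0,"az": 0},
  {"tx": 0.306,"ty": -0.802,"tz": 0,"ax": 0,"ay": 0,"az": 0},
  {"tx": 0.306,"ty": -0.802,"tz": 0,"ax": 0,"ay": 0,"az": 0},
  {"tx": 0.306,"ty": -0.802,"tz": 0,"ax": 0,"ay": 0,"az": 0},
  {"tx": 0.306,"ty": -0.802,"tz": 0,"ax": 0,"ay": 0,"az": 0},
])

```text
t: 32.87
tcp_pos: [0.5161, -0.0644, 0.1388]
eef_rot: [3.141, -0.001, 3.11]
force: [0.0, 0.2, 0.4]
grip_width: 0.0243
grip_force: 68.9
```

```bash
python3 snap.py w18; python3 rel.py w18 .038 .046 .02;python3 rel.py w18 .02 .046 .014
```

```text
32.8667 [ 0.5161 -0.0644  0.1388] [ 3.141e+00 -1.000e-03  3.110e+00] [-0.19  -0.122  1.605  0.     1.66  -1.729]
n 643 z [0.1768 0.1793 0.1846] enc [ 0.5133 -0.0643  0.0185] rel [-0.0027  0.0001] rect [ 0.5148 -0.0643] [0.0321 0.0231] 88.23912048339844
n 2876 z [0.1594 0.1697 0.1816] enc [ 0.516  -0.0643  0.014 ] rel [-0.  0.] rect [ 0.5157 -0.0645] [0.0263 0.0274] 1.412329077720642
```

View pics/w18.png

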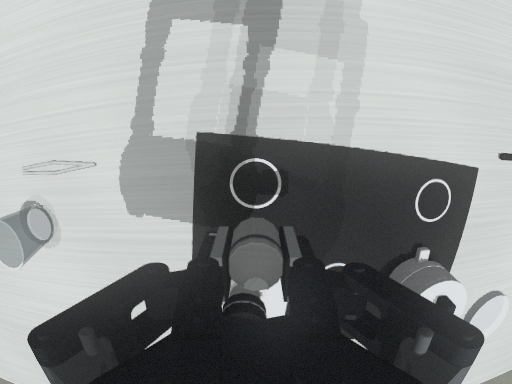

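The objective is held nose up at (256,255) above its ring (256,183). Lowering.

Request:
play_rows([
  {"tx": 0.001,"ty": 0,"tz": -0.2,"ax": 0,"ay": 0,"az": 0},
  {"tx": 0.001,"ty": 0,"tz": -0.4,"ax": 0,"ay": 0,"az": 0},
  {"tx": 0.001,"ty": 0,"tz": -0.58,"ax": 0,"ay": 0,"az": 0},
  {"tx": 0.001,"ty": 0,"tz": -0.7,"ax": 0,"ay": 0,"az": 0},
  {"tx": 0.001,"ty": 0,"tz": -0.79,"ax": 0,"ay": 0,"az": 0},
  {"tx": 0.001,"ty": 0,"tz": -0.84,"ax": 0,"ay": 0,"az": 0},
  {"tx": 0.001,"ty": 0,"tz": -0.87,"ax": 0,"ay": 0,"az": 0},
  {"tx": 0.001,"ty": 0,"tz": -0.87,"ax": 0,"ay": 0,"az": 0},
  {"tx": 0.001,"ty": 0,"tz": -0.87,"ax": 0,"ay": 0,"az": 0},
  {"tx": 0.001,"ty": 0,"tz": -0.87,"ax": 0,"ay": 0,"az": 0},
])

```text
t: 33.75
tcp_pos: [0.5172, -0.0645, 0.0097]
eef_rot: [-3.141, 0.002, 3.11]
force: [-0.9, 1.0, -0.9]
grip_width: 0.0237
grip_force: 69.0
```

Request:
play_rows([
  {"tx": 0,"ty": 0,"tz": -0.005,"ax": 0,"ay": 0,"az": 0},
  {"tx": 0,"ty": 0,"tz": -0.008,"ax": 0,"ay": 0,"az": 0},
  {"tx": 0,"ty": 0,"tz": -0.008,"ax": 0,"ay": 0,"az": 0},
  {"tx": 0,"ty": 0,"tz": -0.008,"ax": 0,"ay": 0,"az": 0},
])

```text
t: 34.08
tcp_pos: [0.5172, -0.0647, 0.0086]
eef_rot: [3.141, 0.002, 3.11]
force: [-2.1, 0.3, 6.1]
grip_width: 0.0242
grip_force: 69.6
```

Request:
play_rows([
  {"tx": 0,"ty": 0,"tz": 0,"ax": 0,"ay": 0,"az": 0},
  {"tx": 0,"ty": 0,"tz": 0,"ax": 0,"ay": 0,"az": 0},
  {"tx": 0,"ty": 0,"tz": 0,"ax": 0,"ay": 0,"az": 0},
  {"tx": 0,"ty": 0,"tz": 0,"ax": 0,"ay": 0,"az": 0},
  {"tx": 0,"ty": 0,"tz": 0.1,"ax": 0,"ay": 0,"az": 0},
  {"tx": 0,"ty": 0,"tz": 0.3,"ax": 0,"ay": 0,"az": 0},
  {"tx": 0,"ty": 0,"tz": 0.5,"ax": 0,"ay": 0,"az": 0},
  {"tx": 0,"ty": 0,"tz": 0.75,"ax": 0,"ay": 0,"az": 0},
  {"tx": 0,"ty": 0,"tz": 1,"ax": 0,"ay": 0,"az": 0},
  {"tx": 0,"ty": 0,"tz": 1,"ax": 0,"ay": 0,"az": 0},
  {"tx": 0,"ty": 0,"tz": 1,"ax": 0,"ay": 0,"az": 0},
], hand=48)

```text
t: 35.0
tcp_pos: [0.518, -0.0651, 0.1607]
eef_rot: [-3.141, 0.006, 3.11]
force: [0.6, 0.0, -0.6]
grip_width: 0.0484
grip_force: 0.0
```

Request:
play_rows([
  {"tx": 0.3,"ty": 0.4,"tz": 0.5,"ax": 0,"ay": 0,"az": 0},
  {"tx": 0.3,"ty": 0.4,"tz": 0.6,"ax": 0,"ay": 0,"az": 0},
  {"tx": 0.3,"ty": 0.4,"tz": 0.6,"ax": 0,"ay": 0,"az": 0},
  {"tx": 0.3,"ty": 0.4,"tz": 0.6,"ax": 0,"ay": 0,"az": 0},
  {"tx": 0.3,"ty": 0.4,"tz": 0.6,"ax": 0,"ay": 0,"az": 0},
  {"tx": 0.3,"ty": 0.4,"tz": 0.6,"ax": 0,"ay": 0,"az": 0},
  {"tx": 0.3,"ty": 0.4,"tz": 0.6,"ax": 0,"ay": 0,"az": 0},
])

```text
t: 35.58
tcp_pos: [0.5607, -0.0052, 0.2447]
eef_rot: [-3.142, -0.004, 3.109]
force: [-0.3, 0.4, -1.3]
grip_width: 0.0478
grip_force: 0.0
```

```bash
python3 snap.py w19; python3 - <<'E'
from h import *
c=np.load("pics/w19.npz")
for nm,xy,lo,hi,rad in (("obj",(.5172,-.0646),.012,.06,.022),("eye",(.621,-.0777),.09,.104,.035),("drop",(.634,.0215),.012,.054,.02),("lidtop",(.646,.1205),.063,.077,.05)):
    p,_=near(c,xy,rad,lo,hi)
    if len(p)>5: print(nm,len(p),np.median(p,0).round(4),p[:,2].max().round(4),cv2.minEnclosingCircle(p[:,:2].astype(np.float32)))
E
```

```text
35.5833 [ 0.5607 -0.0052  0.2447] [-3.142 -0.004  3.109] [-0.07  -0.008  1.308 -0.     1.845 -1.608]
obj 403 [ 0.5167 -0.0619  0.0376] 0.0518 ((0.5171806216239929, -0.06416278332471848), 0.013494172133505344)
eye 360 [ 0.6106 -0.0811  0.0942] 0.0983 ((0.6166629195213318, -0.07915738970041275), 0.01917843148112297)
drop 356 [0.6216 0.0189 0.0425] 0.054 ((0.6337652802467346, 0.022059975191950798), 0.01618301123380661)
lidtop 2277 [0.636  0.1147 0.0703] 0.077 ((0.6465306282043457, 0.11975699663162231), 0.042853180319070816)
```

View pics/w19.png

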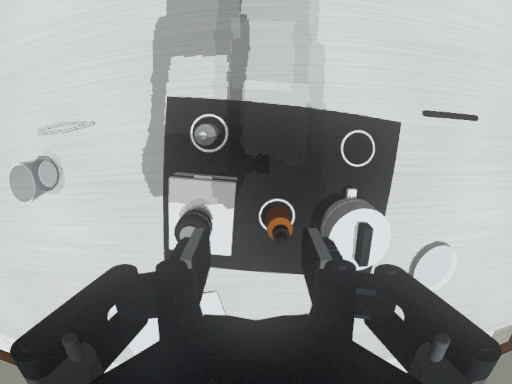

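The objective stands in its ring (207,132), the dropper in its ring (278,220), the eyepiece on the box (193,228), and the lid is seated with its bar in line with the ear (358,235). The left front ring (358,148) is empty and the beaker (35,178) is untouched. Handing in.

```bash
python3 -c "
from rig import robot; print(robot.hand_in())"
```

```text
the job is handed in; nothing more can be done
None
```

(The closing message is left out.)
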